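# Calibrate the sloped touchscreen of a bench tube reader with a stylus

## Robot

A 7-joint arm with a two-finger parallel gripper is mounted at the origin on the work surface. World frame = base frame: x ahead of the robot, y to its left, z up, the work surface at z = 0. Lengths are in m, angles in rad, forces in N, time in s.
With the tool pointing down it reaches from about 0.4 to 0.875 m from the base axis. Payload 19.3 kg.
Tool frame: the origin (TCP) lies at the very end of the fingers, on their centre line; the grasp point (between the pads) lies 19 mm behind it; z points along the fingers, y is the direction in which the jaws open and shut (so a half turn about z gives the same grasp; the last joint's range is limited). The gripper opens to 85 mm and grips with 20 to 120 N. Pads are 22 mm wide; open, the fingers measure 114 mm over their backs; the gripper's body (76 mm by 85 mm) begins 54 mm behind the grasp point. The pads swing forward as they close: fully open they stand 13 mm farther back than shut.
Start: joints at [1.057, 0.521, -0.036, 1.599, 0.021, 1.021, -0.113], TCP at [0.268, -0.564, 0.231] pointing down, gripper open.
Joint ranges: [-2.91, 2.91], [-0.3, 2.13], [-1.5, 1.42], [0.17, 2.43], [-1.26, 4.41], [0.16, 1.93], [-2.52, 2.52]. Speed limits (rad/s): [1.89, 1.89, 2.39, 2.39, 3.01, 3.01, 3.01].

## Interface

Orientations are given as [roll, pitch, yaw] about the fixed x, y, z axes, in that order (R = Rz(yaw) Ry(pitch) Rx(roll)).
In Python, from workcell import bot gives the robot as it stands.
- The arm moves only by the tool apply_moves, never from a script. Its argument "commands" is a list of rows, each an object with "travel": the shift along the tool's x, y, z in m, a list of three; "twist": the turn, a rotation vector about the tool's x, y, z in degrees, a list of three; "claw": the finger opening in m, from 0 to 0.0854. A call has 1 to 10 rows; each row is the pose to reach, as a shift and turn from the pose commanded when the call began, along the tool's axes at that moment; what a row does not reach only later rows make up. A row lasts 1/10 s, in which the tool goes at most 50 mm and 8.59 degrees, less where a joint would pass 70% of its speed; a pose out of reach is approached as far as the arm can. A call with a gripper value outside its range is refused whole. The fingers move at their own pace and stop on an object; "force" is the grip in N (left out, the last holds). Time passes only in rows, so rows that repeat a pose let the fingers close. It gives the time, the measured TCP pose, the force and the opening at its end, in the units of the state.
- bot.observe(): the state, without advancing time (a new reading comes with each control period).
- bot.grab_frame(name): name is "side" or "top" or "wrist"; returns a dict with "frame" (420x560x3 uint8, blue, green, red), "fx", "fy", "cx", "cy" (pixels), "pose" (4x4, takes a point from camera to world coordinates); the wrist camera has in their place "tool_from_camera" (4x4, takes a point from camera to tool coordinates, whose origin is the TCP and whose axes are the flange's). Camera axes: x right, y up, looking along -z (the intrinsics and any distortion apply to the point x, -y, -z); pixel columns grow to the right and rows downward; lengths in m; the calibration is good to about 2 mm. A picture is of the moment at which its call begins: read the wrist's pose just before it. There is no depth.
- bot.job_done(): hands the job in, once; it reports no verdict.
The state is a dict: "clock": time; "qpos": joint angles; "qd": joint speeds; "joint_efforts": joint torques, N m; "position": TCP position; "tool_rot": TCP orientation; "force": force on the tool from outside, world axes, zero at the start; "moment": the same for the moment, N m; "grip_width": finger opening in m.
Only numpy, scipy, OpenCV 4.12 (cv2) and the standard library are available. Lean on these libraries where they do the work, as an engineer would, in place of code of your own. Each camera call takes 0.05 s, during which the arm holds its last target.

## Task

Calibrate the tube reader's sloped touchscreen: take the stylus from its holder and, holding it square to the glass, press lightly, feeling for the moment its sprung nib starts to give, on the three cross-hair targets for about a second each, first upper left, then upper right, then lower middle as you face the screen, touching the display nowhere else. Then stand the stylus back in its holder with its collar down on the rim and let go; leave the other things on the bench where they are.

Things in the scene. Friction and masses are not known exactly. Their poses are not given: they have to be found in the camera images.
- display: black-framed flat touch display, 130 mm up the slope x 192 mm wide, on the front of a fixed white bench reader (236 x 198 mm, 138 mm high). Slopes 36 degrees from level, faces up and towards the robot. Origin: centre of its back; x up the slope, y to the left, z square out of the glass; front plane 14 mm out along z. Registers from 2 N, damaged above 10 N; a touch over 10 mm from every target spoils it
- target_upper_left (a point): centre of the upper left cross-hair (light cross 20 mm across with a 12 mm ring, drawn on the dark glass), on the glass surface; axes as the display's (z out of the glass). The stylus must meet it within 5 mm, measured along the glass
- target_upper_right (a point): centre of the upper right cross-hair, same look and axes, 120 mm right of the upper left one
- target_lower_middle (a point): centre of the lower middle cross-hair, same look and axes, 64 mm down the slope from the other two and midway between them
- stylus: stylus with a propelling nib, about 50 g, standing nib down in its holder; z runs along its axis from nib to top. Origin: on the axis, 79 mm below the collar. Steel front 10 mm in diameter, tapering to 7 mm, for 61 mm below the collar; black collar 24 mm in diameter, 6 mm thick; above it a grey round barrel 14 mm in diameter, 75 mm long, to be gripped
- stylus_grip (a point): about the middle of the grey barrel, on the stylus axis, 46 mm above the collar's underside; axes as the stylus
- stylus_collar (a point): centre of the collar's underside, on the stylus axis
- stylus_front (a point): end of the stylus's steel front, on the axis, 61 mm below the collar's underside. The round nib, 5 mm in diameter, projects from it by 4 to 16 mm, as last set: how far is not known and differs each time, and stays so. The nib gives against a spring: starts at 1 N, 2 N at 1 mm, 4 N at its stop at 3 mm, rigid beyond. Hold the stylus within 12 degrees of square to the glass
- holder_rim (a point): centre of the mouth of the stylus holder, z up: a fixed weighted stand with a round foot 90 mm in diameter and an upright aluminium tube, 34 mm outside, 16 mm bore, its flat rim 90 mm above the bench. The collar rests on the rim, the front hangs free in the bore. It stands to the left or right of the reader
- centrifuge: bystander: round mini centrifuge, white with a dark domed lid, 150 mm in diameter, 114 mm high, 1.4 kg, loose; it stands on the other side of the reader from the holder. Origin: centre of its underside
- tip_box: bystander: grey box of pipette tips, 86 x 126 x 59 mm, loose. Origin: centre of its underside
- cooler_rack: bystander: low green cooler rack with a strip of tubes, 94 x 162 x 30 mm, loose. Origin: centre of its underside
- marker_pen: bystander: black six-sided marker pen, lying along its x, 126 mm long, 14 mm thick, loose, between the robot and the reader. Origin: middle of its underside
Not all that is in view belongs to the job. Of the things that look like the part that bears holder_rim, the smallest one is meant.

How it is judged:
On the way, in this order (a step that is already met when the one before it is completed fails the run):
1. stylus pressed lightly on the upper left target, square to the glass, for at least half a second (not (x of stylus_front in the frame of target_upper_left above 0.005 m or x of stylus_front in the frame of target_upper_left below -0.005 m or y of stylus_front in the frame of target_upper_left above 0.005 m or y of stylus_front in the frame of target_upper_left below -0.005 m) and contact force between stylus and display above 2 N and angle between the z axis of stylus and the z axis of target_upper_left, either way round below 0.22 rad), for 0.5 s.
2. stylus pressed lightly on the upper right target, square to the glass, for at least half a second (not (x of stylus_front in the frame of target_upper_right above 0.005 m or x of stylus_front in the frame of target_upper_right below -0.005 m or y of stylus_front in the frame of target_upper_right above 0.005 m or y of stylus_front in the frame of target_upper_right below -0.005 m) and contact force between stylus and display above 2 N and angle between the z axis of stylus and the z axis of target_upper_right, either way round below 0.22 rad), for 0.5 s.
3. stylus pressed lightly on the lower middle target, square to the glass, for at least half a second (not (x of stylus_front in the frame of target_lower_middle above 0.005 m or x of stylus_front in the frame of target_lower_middle below -0.005 m or y of stylus_front in the frame of target_lower_middle above 0.005 m or y of stylus_front in the frame of target_lower_middle below -0.005 m) and contact force between stylus and display above 2 N and angle between the z axis of stylus and the z axis of target_lower_middle, either way round below 0.22 rad), for 0.5 s.
At the end, for the whole second after the job is handed in: The stylus stands at rest in its holder, nib down: collar underside within 4 mm of the rim's height and 6 mm of its centre, tilted less than 0.1 rad; the four bystanders within 20 mm of where they started (horizontal distance between stylus_collar and holder_rim below 0.006 m and z of stylus_collar in the frame of holder_rim between -0.004 and 0.004 m and angle between stylus's own z axis and vertical below 0.1 rad and linear speed of stylus below 0.02 m/s and distance of each of centrifuge, tip_box, cooler_rack, marker_pen from where it was at the start of the episode below 0.02 m); the robot touches nothing.
It fails at once if the stylus presses the display with more than 10 N (contact force between stylus and display above 10 N).
It fails at once if the stylus touches the display away from the targets (more than 10 mm off along the glass from each) (contact force between stylus and display above 0.3 N and (x of stylus_front in the frame of target_upper_left above 0.01 m or x of stylus_front in the frame of target_upper_left below -0.01 m or y of stylus_front in the frame of target_upper_left above 0.01 m or y of stylus_front in the frame of target_upper_left below -0.01 m) and (x of stylus_front in the frame of target_upper_right above 0.01 m or x of stylus_front in the frame of target_upper_right below -0.01 m or y of stylus_front in the frame of target_upper_right above 0.01 m or y of stylus_front in the frame of target_upper_right below -0.01 m) and (x of stylus_front in the frame of target_lower_middle above 0.01 m or x of stylus_front in the frame of target_lower_middle below -0.01 m or y of stylus_front in the frame of target_lower_middle above 0.01 m or y of stylus_front in the frame of target_lower_middle below -0.01 m)).
It fails at once if the robot itself touches the display (contact force between any of the fingers, the arm and display above 0.5 N).
It fails at once if one of the four bystanders is pushed more than 20 mm (distance of any of centrifuge, tip_box, cooler_rack, marker_pen from where it was at the start of the episode above 0.02 m).
It also fails if it takes over 69 s, if anything falls off the work surface, if the arm or the gripper's body presses on something with over 40 N, if the wrist force passes 120 N, or if a joint passes its speed limit or range.

## Working session

There is one attempt and no reset: what is moved stays moved. The work goes in short steps, Python scripts to look and compute and a tool call to move; the robot and the scene stay as the last step left them, time stands still between calls to the robot, and variables do not carry over. Pictures are saved under pics/ and viewed, and the job is handed in when it is done.

Besides the shell and the picture viewer there is one more tool, called as name([rows], argument=value, ...), one row to a line, values as JSON. apply_moves: Moves the arm, as the interface text tells. Its arguments: {"type":"object","properties":{"commands":{"type":"array"},"force":{"type":"number"}},"required":["commands"]}

```bash
ls; mkdir -p pics
python3 - <<'E'
from workcell import bot
import cv2, numpy as np
s=bot.observe(); print(s)
for n in ["side","top","wrist"]:
    f=bot.grab_frame(n); cv2.imwrite(f"pics/{n}0.png",f["frame"]); print(n,{k:(v if not hasattr(v,'shape') or v.size<20 else v.shape) for k,v in f.items()})
E
```

```text
pics
{'clock': 0.0, 'qpos': array([ 1.05680326,  0.521999  , -0.03632106,  1.60000511,  0.02119   ,
        1.02110574, -0.11282076]), 'qd': array([ 0.00066764,  0.00195329,  0.00011541,  0.00078228,  0.00074229,
       -0.00036515,  0.00090279]), 'joint_efforts': array([-1.61237378e-03, -9.27086377e+01,  1.97940588e+00, -3.69925618e+01,
        1.79388846e-02,  8.27895332e-03,  2.17334332e-05]), 'position': array([ 0.2681746 , -0.56416542,  0.2307362 ]), 'tool_rot': array([-3.14046265e+00,  7.60231614e-05,  4.43751592e-01]), 'force': array([-0.60822689, -0.33912448,  0.26920245]), 'moment': array([ 0.01485613, -0.00100789,  0.04759706]), 'grip_width': 0.08543927865882711}
side {'frame': (420, 560, 3), 'fx': 397.0327862342516, 'fy': 397.0327862342516, 'cx': 282.4410490815044, 'cy': 214.52878181718327, 'pose': array([[-0.99389538,  0.05907958, -0.09317495,  0.4112698 ],
       [-0.10994339, -0.60071247,  0.79186929,  0.7375255 ],
       [-0.00918805,  0.7972792 ,  0.60354076,  0.72007166],
       [ 0.        ,  0.        ,  0.        ,  1.        ]])}
top {'frame': (420, 560, 3), 'fx': 492.9288988218386, 'fy': 492.9288988218386, 'cx': 283.54341974725486, 'cy': 211.0770621891248, 'pose': array([[-0.02195503,  0.99082074, -0.13338752,  0.29139755],
       [-0.99975672, -0.02147618,  0.00502783, -0.04302575],
       [ 0.00211702,  0.13346546,  0.9910512 ,  1.50214911],
       [ 0.        ,  0.        ,  0.        ,  1.        ]])}
wrist {'frame': (420, 560, 3), 'fx': 354.8011743015263, 'fy': 354.8011743015263, 'cx': 278.98772910664013, 'cy': 210.46510320806684, 'tool_from_camera': array([[-1.01301372e-04,  9.48183808e-01,  3.17722295e-01,
         8.05356923e-02],
       [ 9.99999979e-01,  1.52760538e-04, -1.37049554e-04,
        -1.98677164e-05],
       [-1.78483597e-04,  3.17722274e-01, -9.48183803e-01,
        -1.43064308e-01],
       [ 0.00000000e+00,  0.00000000e+00,  0.00000000e+00,
         1.00000000e+00]])}
```

View pics/side0.png

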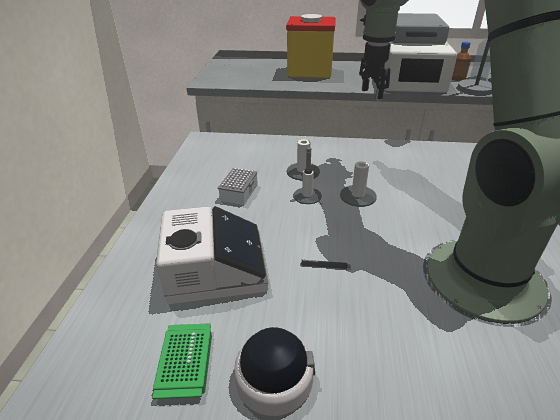

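View pics/top0.png

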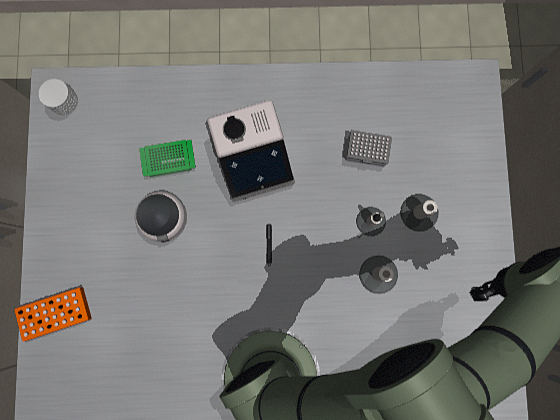

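View pics/wrist0.png

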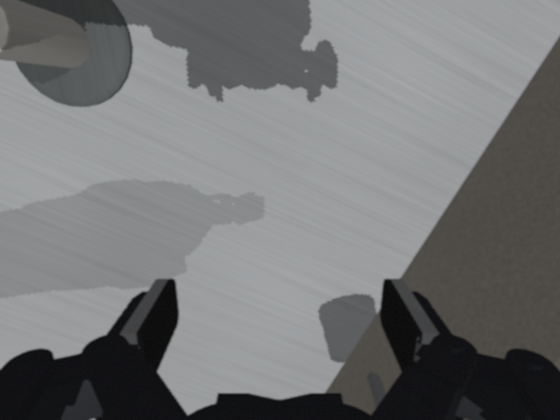

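The side view shows three stands: near (308,185), far (303,158) and right (361,180). The top view has them at (371,219), (419,211) and (379,273), with the reader at about (250,150). I'll enlarge both.

Run:
```python
import cv2, numpy as np
a=cv2.imread("pics/side0.png")[125:215,270:390]; b=cv2.imread("pics/top0.png")[180:300,340:460]
cv2.imwrite("pics/side_z.png",cv2.resize(a,(800,600),interpolation=cv2.INTER_CUBIC))
cv2.imwrite("pics/top_z.png",cv2.resize(b,(600,600),interpolation=cv2.INTER_CUBIC))
b=cv2.imread("pics/top0.png")[95:205,200:300]
cv2.imwrite("pics/top_d.png",cv2.resize(b,(545,600),interpolation=cv2.INTER_CUBIC))
```

```text
(no output)
```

View pics/side_z.png

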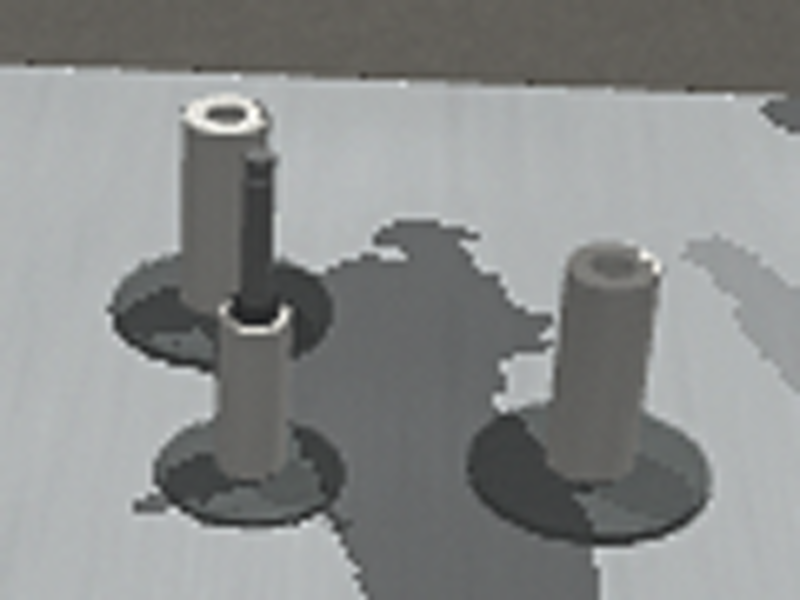

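View pics/top_z.png

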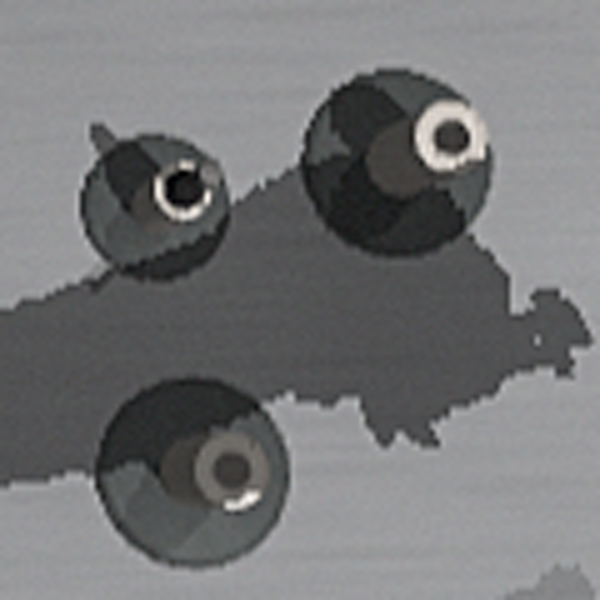

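View pics/top_d.png

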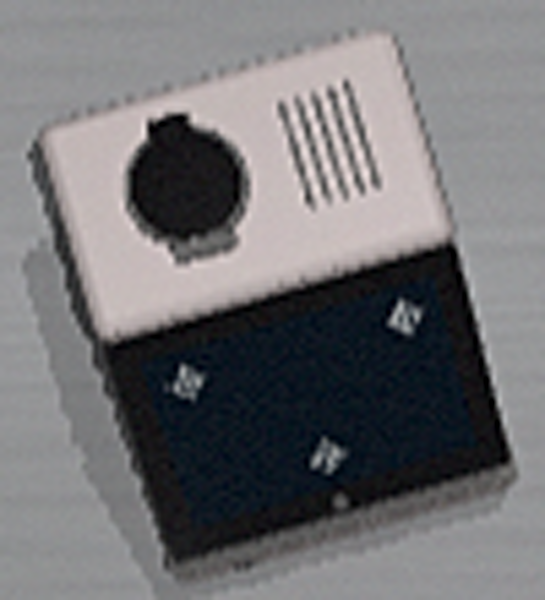

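The stylus stands in the smallest stand, right of the reader. Its rim is at about top (376.6,218) and side (308.3,172.7). Crosshairs in the top view: UL (234.3,165.1), UR (274.3,153.2), LM (260,178.7). Next I'll find the side-view crosshairs and triangulate.

```bash
cat > h.py <<'E'
import numpy as np, cv2
from scipy.spatial.transform import Rotation as Rot
def ray(f,uv,pose=None):
    P=f["pose"] if pose is None else pose
    d=np.array([(uv[0]-f["cx"])/f["fx"],-(uv[1]-f["cy"])/f["fy"],-1.0])
    d=P[:3,:3]@d; return P[:3,3],d/np.linalg.norm(d)
def onz(f,uv,z,pose=None):
    o,d=ray(f,uv,pose); return o+d*(z-o[2])/d[2]
def tri(rays):
    A=np.zeros((3,3));b=np.zeros(3)
    for o,d in rays:
        M=np.eye(3)-np.outer(d,d);A+=M;b+=M@o
    p=np.linalg.solve(A,b)
    return p,[np.linalg.norm((np.eye(3)-np.outer(d,d))@(p-o))*1e3 for o,d in rays]
def toolT(s):
    T=np.eye(4);T[:3,:3]=Rot.from_euler("xyz",s["tool_rot"]).as_matrix();T[:3,3]=s["position"];return T
def proj(f,p,pose=None):
    P=f["pose"] if pose is None else pose
    c=np.linalg.inv(P)@np.append(p,1); return np.array([f["cx"]+f["fx"]*c[0]/-c[2], f["cy"]-f["fy"]*c[1]/-c[2]])
E
python3 - <<'E'
import cv2, numpy as np
from workcell import bot
for n,(y0,y1,x0,x1) in {"side":(195,295,200,280),"top":(95,205,200,300)}.items():
    a=cv2.imread(f"pics/{n}0.png")
    g=cv2.cvtColor(a,cv2.COLOR_BGR2GRAY)
    m=np.zeros_like(g)
    dark=(g<60).astype(np.uint8)
    dark=cv2.morphologyEx(dark,cv2.MORPH_CLOSE,np.ones((9,9)))
    dark[:y0]=0;dark[y1:]=0;dark[:,:x0]=0;dark[:,x1:]=0
    m=((g>70)&(cv2.erode(dark,np.ones((5,5)))>0)).astype(np.uint8)
    m=cv2.dilate(m,np.ones((3,3)))
    k,l,st,c=cv2.connectedComponentsWithStats(m)
    print(n,[(st[i][4],st[i][:4].tolist(),c[i].round(1).tolist()) for i in range(1,k)])
    cv2.imwrite(f"pics/{n}_disp.png",cv2.resize(a[y0:y1,x0:x1],None,fx=6,fy=6,interpolation=cv2.INTER_CUBIC)[:600])
E
```

```text
side [(np.int32(50), [221, 214, 9, 8], [225.2, 217.3]), (np.int32(46), [245, 239, 8, 7], [248.7, 241.9]), (np.int32(58), [223, 246, 10, 8], [227.6, 249.3]), (np.int32(37), [256, 275, 6, 7], [258.2, 278.2])]
top [(np.int32(53), [270, 149, 8, 8], [273.6, 152.7]), (np.int32(47), [231, 161, 7, 8], [234.0, 164.7]), (np.int32(54), [256, 174, 8, 9], [259.5, 178.2]), (np.int32(9), [261, 185, 3, 3], [262.0, 186.0])]
```

View pics/side_disp.png

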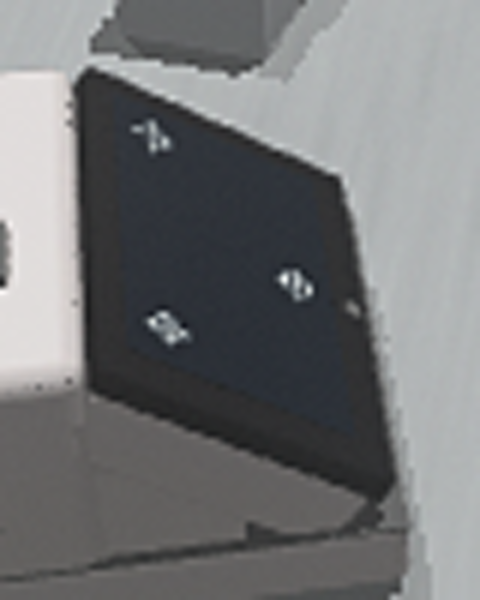

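Run:
```python
from workcell import bot
from h import *
S=bot.grab_frame("side");T=bot.grab_frame("top")
t={"UL":[(227.6,249.3),(234.0,164.7)],"UR":[(225.2,217.3),(273.6,152.7)],"LM":[(248.7,241.9),(259.5,178.2)],"rim":[(308.3,172.7),(376.6,218)]}
P={}
for k,(a,b) in t.items():
    P[k],e=tri([ray(S,a),ray(T,b)]);print(k,P[k].round(4),np.round(e,1))
print("rim on z",onz(S,t["rim"][0],.09),onz(T,t["rim"][1],.09))
u=P["UL"]-P["UR"];v=(P["UL"]+P["UR"])/2-P["LM"]
print(np.linalg.norm(u),np.linalg.norm(v),u.dot(v)); n=np.cross(v,u);n/=np.linalg.norm(n);print(n,np.degrees(np.arccos(n[2])), "yaw",np.degrees(np.arctan2(-u[0],u[1])))
print("stylus top",onz(T,(381.4,213.8),.171))
for n,uv,z in [("pen",(268,244),.014),("tipbox",(370,148),.059)]: print(n,onz(T,uv,z))
```

```text
UL [0.614  0.089  0.1182] [0.9 0.9]
UR [ 0.646  -0.0253  0.1196] [1.4 1.4]
LM [0.5806 0.0181 0.0817] [0.8 0.8]
rim [ 0.455  -0.3197  0.0826] [1.3 1.3]
rim on z [ 0.45326254 -0.30703631  0.09      ] [ 0.45548314 -0.31828196  0.09      ]
0.11871194565822002 0.06336409683302505 -6.232792670347279e-05
[-0.56783514 -0.14929434  0.80949024] 35.95384345534652 yaw 15.641549191724803
stylus top [ 0.45730066 -0.3161142   0.171     ]
pen [ 0.39244331 -0.00146057  0.014     ]
tipbox [ 0.67134428 -0.31447108  0.059     ]
```

```bash
cat >> h.py <<'E'
def goto(s,p,R=None):
    T=toolT(s); Rt=T[:3,:3]
    d=Rt.T@(np.array(p)-T[:3,3]); tw=np.zeros(3) if R is None else np.degrees(Rot.from_matrix(Rt.T@R).as_rotvec())
    print("travel",d.round(4),"twist",tw.round(2))
E
python3 - <<'E'
from workcell import bot
from h import *
s=bot.observe(); T=bot.grab_frame("top")
print(toolT(s)[:3,:3].round(3))
goto(s,[.456,-.317,.25])
for n,uv in [("stand2",(429.5,207)),("stand3",(385,273))]: print(n,onz(T,uv,.125))
E
```

```text
[[ 0.903  0.429 -0.   ]
 [ 0.429 -0.903  0.   ]
 [-0.    -0.001 -1.   ]]
travel [ 0.2758 -0.1428 -0.0189] twist [0. 0. 0.]
stand2 [ 0.47943347 -0.4623482   0.125     ]
stand3 [ 0.29741167 -0.32751572  0.125     ]
```

apply_moves([
  {"travel": [0.035, -0.018, -0.01]},
  {"travel": [0.07, -0.036, -0.019]},
  {"travel": [0.105, -0.054, -0.019]},
  {"travel": [0.14, -0.072, -0.019]},
  {"travel": [0.175, -0.09, -0.019]},
  {"travel": [0.21, -0.108, -0.019]},
  {"travel": [0.245, -0.126, -0.019]},
  {"travel": [0.276, -0.143, -0.019]},
  {"travel": [0.276, -0.143, -0.019]},
])

```text
invalid input at $.commands[0]: expected keys travel, twist, claw
```

Run:
```python
from workcell import bot
from h import *
s=bot.observe();f=bot.grab_frame("wrist");cv2.imwrite("pics/w1.png",f["frame"])
print(s["clock"],s["position"],s["qpos"].round(3),s["force"])
```

```text
0.3 [ 0.26828906 -0.56437058  0.23111091] [ 1.057  0.522 -0.036  1.6    0.021  1.021 -0.113] [-0.46757115  0.39896343  0.46549949]
```

View pics/w1.png

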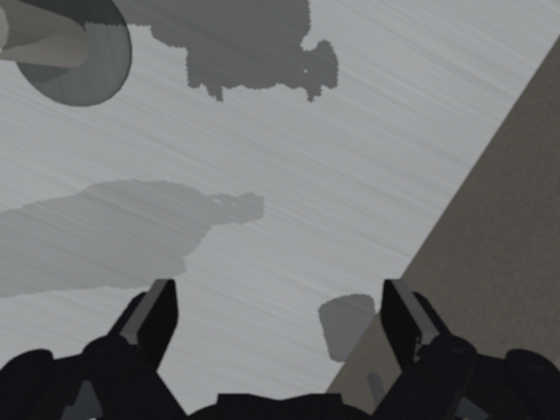

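The move was refused because every key is required. The picture is unchanged.

apply_moves([
  {"travel": [0.035, -0.018, -0.01], "twist": [0, 0, 0], "claw": 0.085},
  {"travel": [0.07, -0.036, -0.019], "twist": [0, 0, 0], "claw": 0.085},
  {"travel": [0.105, -0.054, -0.019], "twist": [0, 0, 0], "claw": 0.085},
  {"travel": [0.14, -0.072, -0.019], "twist": [0, 0, 0], "claw": 0.085},
  {"travel": [0.175, -0.09, -0.019], "twist": [0, 0, 0], "claw": 0.085},
  {"travel": [0.21, -0.108, -0.019], "twist": [0, 0, 0], "claw": 0.085},
  {"travel": [0.245, -0.126, -0.019], "twist": [0, 0, 0], "claw": 0.085},
  {"travel": [0.276, -0.143, -0.019], "twist": [0, 0, 0], "claw": 0.085},
  {"travel": [0.276, -0.143, -0.019], "twist": [0, 0, 0], "claw": 0.085},
])

```text
clock: 1.25
position: [0.4592, -0.3125, 0.2504]
tool_rot: [-3.141, -0.002, 0.45]
force: [-0.1, -1.2, -0.1]
grip_width: 0.085
```

Run:
```python
from workcell import bot
from h import *
s=bot.observe();f=bot.grab_frame("wrist");cv2.imwrite("pics/w2.png",f["frame"])
print(s["clock"],s["position"],s["qpos"].round(3),s["force"])
```

```text
1.25 [ 0.45916376 -0.31248409  0.25036894] [ 0.582  0.392 -0.121  1.76   0.053  0.992 -0.679] [-0.12548143 -1.16120836 -0.10980819]
```

View pics/w2.png

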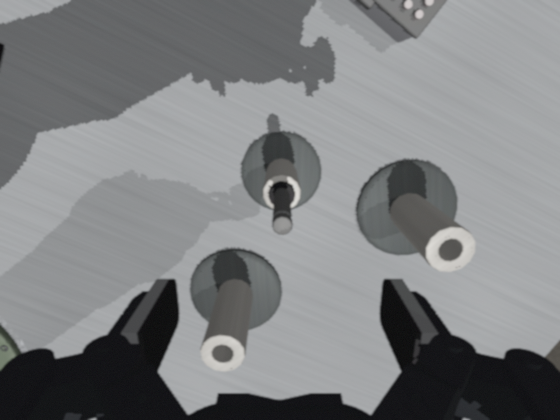

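The wrist view shows the stylus with its top at (283,225) and the rim at (282,193). The two wide stands are at (450,250) and (223,353).

Run:
```python
from workcell import bot
from h import *
s=bot.observe();f=bot.grab_frame("wrist");im=f["frame"];cv2.imwrite("pics/w3.png",im)
print(s["position"],s["tool_rot"],np.abs(s["qd"]).max())
cv2.imwrite("pics/w3z.png",cv2.resize(im[160:250,240:330],(600,600),interpolation=cv2.INTER_CUBIC))
P=toolT(s)@f["tool_from_camera"]
print(onz(f,(283,225),.171,P),onz(f,(282,193),.09,P))
```

```text
[ 0.45749512 -0.3149072   0.25032777] [-3.14133502e+00 -5.25451971e-04  4.47557036e-01] 0.04642594134848043
[ 0.45485143 -0.3191446   0.171     ] [ 0.45440585 -0.31933266  0.09      ]
```

View pics/w3z.png

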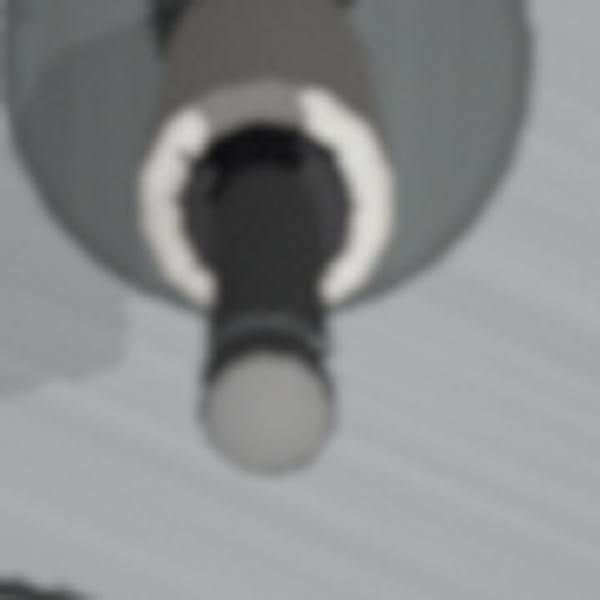

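Run:
```python
from workcell import bot
from h import *
def seg(im):
    g=cv2.cvtColor(im,cv2.COLOR_BGR2GRAY).astype(int)
    z=im[160:250,240:330]; return z
for i in range(2):
    s=bot.observe();f=bot.grab_frame("wrist");im=f["frame"]
print(s["clock"],s["position"],s["tool_rot"],np.abs(s["qd"]).max())
cv2.imwrite("pics/w4z.png",cv2.resize(im[160:250,240:330],(600,600),interpolation=cv2.INTER_CUBIC))
P=toolT(s)@f["tool_from_camera"]
for k in [(280.5,221.5,.171),(279.9,189.3,.09)]: print(onz(f,k[:2],k[2],P))
```

```text
1.4 [ 0.45582639 -0.31737203  0.25030792] [3.14137509e+00 3.89259462e-04 4.43444172e-01] 0.018027607123665666
[ 0.45466174 -0.31907637  0.171     ]
[ 0.4548909  -0.31877767  0.09      ]
```

View pics/w4z.png

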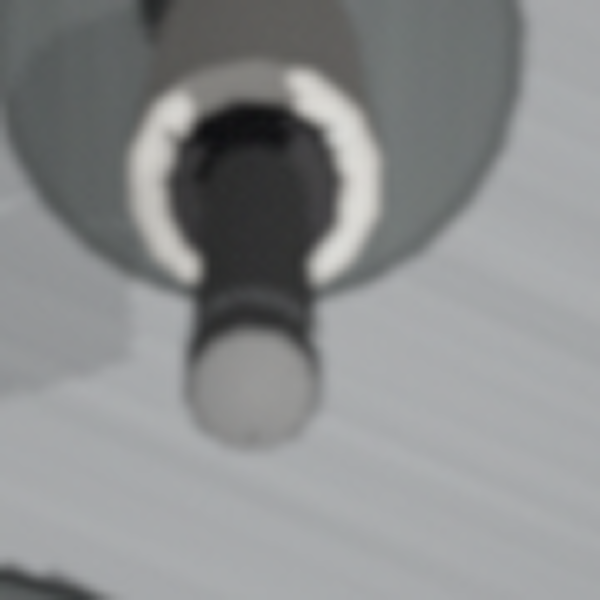

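The top's centre is now (278.1,217.6) and the rim's outer ellipse is centred at (278.1,186.7).

Run:
```python
from workcell import bot
from h import *
f=bot.grab_frame("wrist");s=bot.observe();s1=dict(s);s1["position"]=np.array([.45583,-.31737,.2503]);s1["tool_rot"]=[3.14138,.0004,.4434]
P=toolT(s1)@f["tool_from_camera"]
for k in [(278.1,217.6,.171),(278.1,186.7,.09)]: print(onz(f,k[:2],k[2],P))
print(s["position"],s["tool_rot"])
goto(s,[.4555,-.3175,.117])
```

```text
[ 0.45648002 -0.31644126  0.171     ]
[ 0.45635545 -0.31632274  0.09      ]
[ 0.45546661 -0.31786394  0.25029608] [3.14142508e+00 4.03401369e-04 4.42112501e-01]
travel [ 0.0002 -0.0003  0.1333] twist [0. 0. 0.]
```

apply_moves([
  {"travel": [0.0014, -0.0009, 0.03], "twist": [0, 0, 0], "claw": 0.06},
  {"travel": [0.0014, -0.0009, 0.06], "twist": [0, 0, 0], "claw": 0.05},
  {"travel": [0.0014, -0.0009, 0.09], "twist": [0, 0, 0], "claw": 0.05},
  {"travel": [0.0014, -0.0009, 0.12], "twist": [0, 0, 0], "claw": 0.05},
  {"travel": [0.0014, -0.0009, 0.133], "twist": [0, 0, 0], "claw": 0.05},
  {"travel": [0.0014, -0.0009, 0.133], "twist": [0, 0, 0], "claw": 0.05},
  {"travel": [0.0014, -0.0009, 0.133], "twist": [0, 0, 0], "claw": 0.05},
  {"travel": [0.0014, -0.0009, 0.133], "twist": [0, 0, 0], "claw": 0.04},
], force=40)

```text
clock: 2.3
position: [0.4577, -0.316, 0.1187]
tool_rot: [3.14, -0.001, 0.443]
force: [0.6, -0.0, 0.1]
grip_width: 0.0402
```

Run:
```python
from workcell import bot
from h import *
s=bot.observe();f=bot.grab_frame("wrist");im=f["frame"];cv2.imwrite("pics/w5.png",im)
print(s["position"],s["tool_rot"],s["force"],s["grip_width"])
```

```text
[ 0.45765034 -0.31599863  0.11871347] [ 3.13987144e+00 -1.06606813e-03  4.43408524e-01] [ 0.59278127 -0.03379515  0.08462917] 0.04020245198443856
```

View pics/w5.png

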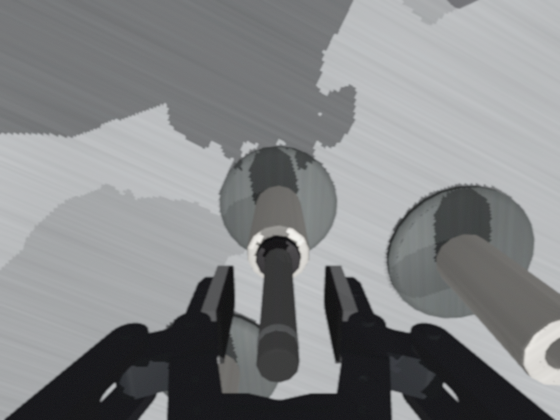

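The stylus is centred between the fingers, with its collar at (277,256) and its barrel running down to (277,360). I'll close the gripper.

apply_moves([
  {"travel": [0, 0, 0], "twist": [0, 0, 0], "claw": 0.025},
  {"travel": [0, 0, 0], "twist": [0, 0, 0], "claw": 0.012},
  {"travel": [0, 0, 0], "twist": [0, 0, 0], "claw": 0.005},
  {"travel": [0, 0, 0], "twist": [0, 0, 0], "claw": 0.005},
  {"travel": [0, 0, 0], "twist": [0, 0, 0], "claw": 0.005},
  {"travel": [0, 0, 0], "twist": [0, 0, 0], "claw": 0.005},
], force=50)

```text
clock: 2.95
position: [0.4574, -0.3156, 0.118]
tool_rot: [3.141, -0.0, 0.444]
force: [-0.9, 1.3, 8.4]
grip_width: 0.0126
```

Run:
```python
from workcell import bot
from h import *
s=bot.observe();print(s["position"],s["tool_rot"],s["force"],s["grip_width"])
```

```text
[ 0.45736968 -0.31558252  0.11798976] [ 3.14078736e+00 -4.82560011e-04  4.43762980e-01] [-0.88151058  1.28498897  8.40411638] 0.012554253448351808
```

apply_moves([
  {"travel": [0, 0, -0.01], "twist": [0, 0, 0], "claw": 0.005},
  {"travel": [0, 0, -0.03], "twist": [0, 0, 0], "claw": 0.005},
  {"travel": [0, 0, -0.06], "twist": [0, 0, 0], "claw": 0.005},
  {"travel": [0, 0, -0.09], "twist": [0, 0, 0], "claw": 0.005},
  {"travel": [0, 0, -0.12], "twist": [0, 0, 0], "claw": 0.005},
  {"travel": [0, 0, -0.15], "twist": [0, 0, 0], "claw": 0.005},
  {"travel": [0, 0, -0.18], "twist": [0, 0, 0], "claw": 0.005},
  {"travel": [0, 0, -0.18], "twist": [0, 0, 0], "claw": 0.005},
])

```text
clock: 3.75
position: [0.4582, -0.3161, 0.3017]
tool_rot: [3.137, -0.003, 0.444]
force: [1.1, 0.2, -0.5]
grip_width: 0.0126
```

Run:
```python
from workcell import bot
from h import *
s=bot.observe();print(s["position"],s["tool_rot"],s["force"],s["grip_width"],s["qpos"].round(3))
f=bot.grab_frame("side");cv2.imwrite("pics/s6.png",f["frame"])
f=bot.grab_frame("wrist");cv2.imwrite("pics/w6.png",f["frame"])
n=np.array([-.5678,-.1493,.8095]);n/=np.linalg.norm(n)
UL=np.array([.614,.089,.1182]);UR=np.array([.646,-.0253,.1196])
u=UL-UR;u-=n*u.dot(n);u/=np.linalg.norm(u)
R=np.column_stack([np.cross(-u,-n),-u,-n]);print(R.round(3))
p=(UL+UR)/2+n*.20-R[:,0]*.03
print(p);goto(s,p,R)
```

```text
[ 0.45824134 -0.31605446  0.30172508] [ 3.13655812 -0.00346581  0.44365836] [ 1.09962973  0.16037521 -0.53411325] 0.012635579830598624 [ 0.587  0.342 -0.118  1.696  0.045  1.1   -0.672]
[[ 0.778  0.27   0.568]
 [ 0.225 -0.963  0.149]
 [ 0.587  0.012 -0.81 ]]
[ 0.49310712 -0.00475806  0.26319203]
travel [ 0.165  -0.2664  0.0378] twist [-3.44 35.58  9.32]
```

View pics/s6.png

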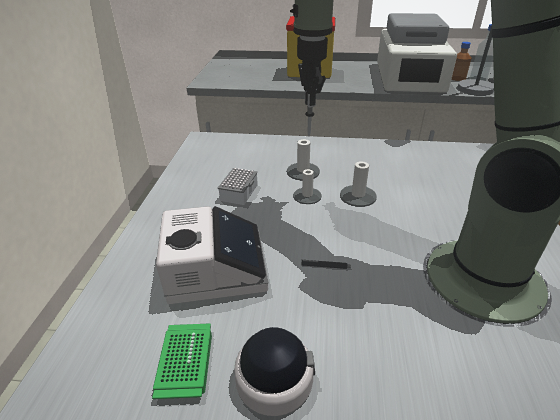

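View pics/w6.png

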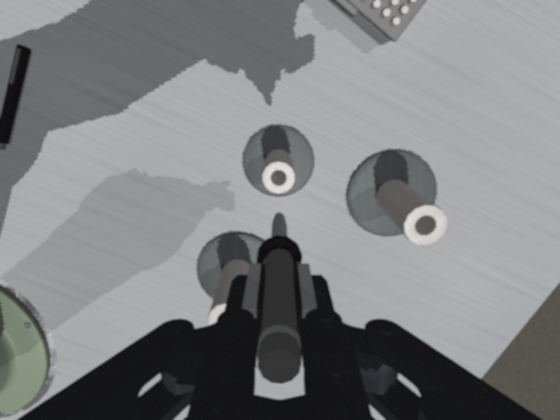

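The stylus came out held straight, with its collar at (280,245) and nib tip near (279,215). The holder is now empty, rim at (278,178). Next is a standoff over the screen.

apply_moves([
  {"travel": [0.02, -0.032, 0.0], "twist": [-0.4, 4, 1], "claw": 0.005},
  {"travel": [0.04, -0.064, 0.003], "twist": [-0.9, 9, 2.3], "claw": 0.005},
  {"travel": [0.062, -0.096, 0.008], "twist": [-1.3, 14, 3.6], "claw": 0.005},
  {"travel": [0.083, -0.128, 0.015], "twist": [-1.7, 19, 4.9], "claw": 0.005},
  {"travel": [0.104, -0.16, 0.021], "twist": [-2.2, 24, 6.2], "claw": 0.005},
  {"travel": [0.125, -0.192, 0.028], "twist": [-2.7, 29, 7.5], "claw": 0.005},
  {"travel": [0.146, -0.224, 0.034], "twist": [-3.1, 33, 8.6], "claw": 0.005},
  {"travel": [0.165, -0.246, 0.038], "twist": [-3.4, 35.6, 9.3], "claw": 0.005},
  {"travel": [0.165, -0.246, 0.038], "twist": [-3.4, 35.6, 9.3], "claw": 0.005},
  {"travel": [0.165, -0.246, 0.038], "twist": [-3.4, 35.6, 9.3], "claw": 0.005},
])

```text
clock: 4.85
position: [0.5001, -0.0223, 0.2587]
tool_rot: [3.133, -0.622, 0.279]
force: [0.3, -0.8, -0.1]
grip_width: 0.0126
```

Run:
```python
from workcell import bot
from h import *
for i in range(3): s=bot.observe();f=bot.grab_frame("wrist")
print(s["clock"],s["position"].tolist(),s["tool_rot"].tolist(),s["force"],np.abs(s["qd"]).max(),s["grip_width"],s["qpos"].round(3))
cv2.imwrite("pics/w7.png",f["frame"])
```

```text
4.95 [0.5007073251007996, -0.0233466503712227, 0.259246352363973] [3.132120395100421, -0.6233289064364819, 0.2783845137640286] [-0.12110736  0.5894439  -1.12849637] 0.00580831328431222 0.012622273383194174 [ 0.485  0.113 -0.47   2.333 -0.844  0.161 -0.462]
```

View pics/w7.png

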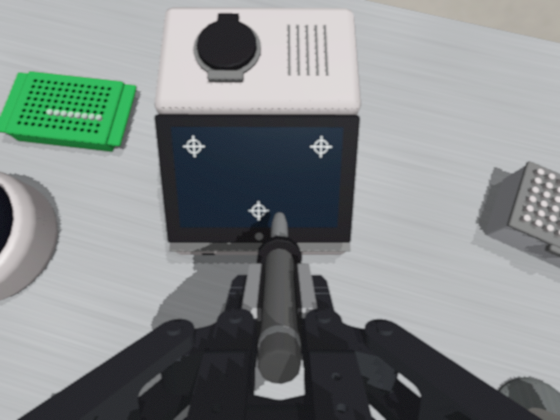

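All three crosshairs are visible in the wrist view: UL (194,146), UR (321,147), LM (259,211). The nib is at (279,215). Joint 6 is at its limit (0.161), so I'll measure and then use a little less tilt.

Run:
```python
from workcell import bot
from h import *
s=bot.observe();f=bot.grab_frame("wrist")
g=cv2.cvtColor(f["frame"],cv2.COLOR_BGR2GRAY)
m=np.zeros_like(g);m[130:230,180:340]=(g>90)[130:230,180:340];m=cv2.morphologyEx(m,cv2.MORPH_CLOSE,np.ones((5,5)))
k,l,st,c=cv2.connectedComponentsWithStats(m)
for i in range(1,k):
    if st[i][4]>60: print(st[i],c[i])
b={}
for i in range(1,k):
    if st[i][4]>100 and st[i][2]<32 and st[i][3]<32: b[len(b)]=(st[i][0]+(st[i][2]-1)/2,st[i][1]+(st[i][3]-1)/2)
# pick
def near(p): return min(b.values(),key=lambda q:np.hypot(q[0]-p[0],q[1]-p[1]))
w={"UL":near((194,146)),"UR":near((321,147)),"LM":near((259,211))};print(w)
S=bot.grab_frame("side");T=bot.grab_frame("top")
t={"UL":[(227.6,249.3),(234.0,164.7)],"UR":[(225.2,217.3),(273.6,152.7)],"LM":[(248.7,241.9),(259.5,178.2)]}
PW=toolT(s)@f["tool_from_camera"];P={}
for kk,(a,bb) in t.items():
    P[kk],e=tri([ray(S,a),ray(T,bb),ray(f,w[kk],PW)]);print(kk,P[kk].round(4),np.round(e,1))
u=P["UL"]-P["UR"];v=(P["UL"]+P["UR"])/2-P["LM"]
n=np.cross(v,u);n/=np.linalg.norm(n);print(np.linalg.norm(u),np.linalg.norm(v),n,np.degrees(np.arccos(n[2])))
# PnP
obj=np.array([[.032,.06,0],[.032,-.06,0],[-.032,0,0]])
K=np.array([[f["fx"],0,f["cx"]],[0,f["fy"],f["cy"]],[0,0,1]])
n_,rv,tv=cv2.solveP3P(obj[:, :].astype(float).reshape(-1,1,3),np.array([w["UL"],w["UR"],w["LM"]]).reshape(-1,1,2),K,None,cv2.SOLVEPNP_AP3P)
C=np.diag([1,-1,-1])
for r,tt in zip(rv,tv):
    Rm=PW[:3,:3]@C@cv2.Rodrigues(r)[0]; o=PW[:3,:3]@C@tt.ravel()+PW[:3,3]
    print("P3P n",Rm[:,2].round(3),[ (Rm@q+o).round(4).tolist() for q in obj])
```

```text
[182 135  24  23 268] [193.35447761 146.20522388]
[309 135  24  23 269] [320.52788104 146.30855019]
[248 201  21  20 223] [257.79372197 210.30941704]
[273 213  14  17 200] [279.5  221.98]
{'UL': (np.float64(193.5), np.float64(146.0)), 'UR': (np.float64(320.5), np.float64(146.0)), 'LM': (np.float64(258.0), np.float64(210.5))}
UL [0.6137 0.09   0.1196] [1.1 1.4 0.9]
UR [ 0.6461 -0.0251  0.12  ] [1.6 1.3 0.4]
LM [0.5802 0.0185 0.0821] [0.6 1.2 0.7]
0.11952763441190835 0.06386043976776708 [-0.56892889 -0.15760852  0.80714278] 36.18229461372615
P3P n [ 0.015 -0.035  0.999] [[0.6125, 0.0898, 0.1226], [0.6475, -0.0249, 0.118], [0.5688, 0.0137, 0.1205]]
P3P n [-0.514 -0.409  0.754] [[0.6047, 0.0828, 0.1406], [0.6501, -0.0249, 0.1132], [0.5782, 0.0182, 0.0875]]
```

Run:
```python
from workcell import bot
from h import *
im=cv2.imread("pics/w7.png");cv2.imwrite("pics/w7z.png",cv2.resize(im[195:270,240:315],(600,600),interpolation=cv2.INTER_CUBIC))
im=cv2.imread("pics/w6.png");cv2.imwrite("pics/w6z.png",cv2.resize(im[195:270,240:315],(600,600),interpolation=cv2.INTER_CUBIC))
f=bot.grab_frame("wrist")
P=f["tool_from_camera"]
for z in [.022,.028,.089,.093,.105]: print(z,proj(f,[0,0,z],P).round(1), "r5mm",proj(f,[.005,0,z],P).round(1)[1])
```

```text
0.022 [278.6 257.5] r5mm 248.6
0.028 [278.6 252.5] r5mm 243.8
0.089 [278.6 214.7] r5mm 207.8
0.093 [278.7 212.8] r5mm 206.1
0.105 [278.7 207.5] r5mm 201.1
```

View pics/w7z.png

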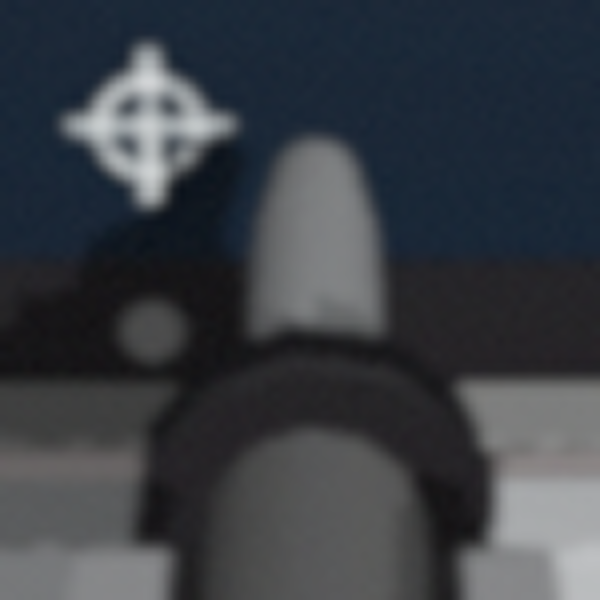

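View pics/w6z.png

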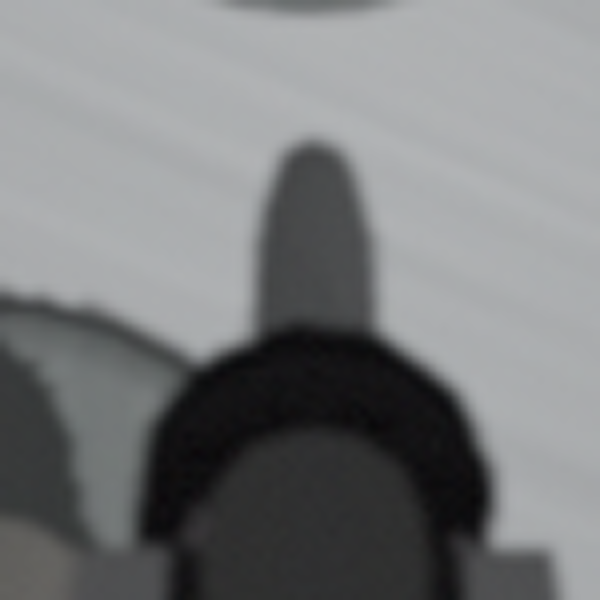

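```bash
cat >> h.py <<'E'
TG={"UL":np.array([.6137,.0900,.1196]),"UR":np.array([.6461,-.0251,.1200]),"LM":np.array([.5802,.0185,.0821])}
az=np.radians(15.6)
def frame(t):
    t=np.radians(t);return np.array([np.sin(t)*np.cos(az),np.sin(t)*np.sin(az),-np.cos(t)])
N=-frame(36); U=np.array([-np.sin(az),np.cos(az),0])  # left
X=np.cross(U,N) # up the slope
def toolR(t):
    a=frame(t);return np.column_stack([np.cross(-U,a),-U,a])
OFF=np.array([-.0015,0,.089])
def tcp(tg,gap,t=32,dx=0,dl=0): return TG[tg]+N*gap+X*dx+U*dl-toolR(t)@OFF
def where(s):
    T=toolT(s);p=T[:3,:3]@OFF+T[:3,3]
    for k in TG:
        d=p-TG[k];print(k,"up %.1f left %.1f out %.1f mm"%tuple(1e3*np.array([d@X,d@U,d@N])))
    print("off square deg",np.degrees(np.arccos(-T[:3,2]@N)).round(2))
E
python3 - <<'E'
from workcell import bot
from h import *
s=bot.observe();print(X,N);where(s)
goto(s,tcp("UL",.05),toolR(32));goto(s,tcp("UL",.03),toolR(32))
E
```

```text
[0.77921488 0.21756071 0.58778525] [-0.56613275 -0.1580671   0.80901699]
UL up -32.4 left -78.9 out 106.0 mm
UR up -32.9 left 40.7 out 105.8 mm
LM up 31.3 left -19.0 out 106.0 mm
off square deg 0.41
travel [ 0.0389 -0.0785  0.0557] twist [ 0.31 -3.73  0.26]
travel [ 0.039  -0.0786  0.0757] twist [ 0.31 -3.73  0.26]
```

apply_moves([
  {"travel": [0.01, -0.02, 0.01], "twist": [0.1, -1, 0.1], "claw": 0.005},
  {"travel": [0.02, -0.04, 0.025], "twist": [0.2, -2, 0.2], "claw": 0.005},
  {"travel": [0.03, -0.06, 0.04], "twist": [0.3, -3, 0.3], "claw": 0.005},
  {"travel": [0.039, -0.0785, 0.055], "twist": [0.3, -3.7, 0.3], "claw": 0.005},
  {"travel": [0.039, -0.0785, 0.066], "twist": [0.3, -3.7, 0.3], "claw": 0.005},
  {"travel": [0.039, -0.0785, 0.0757], "twist": [0.3, -3.7, 0.3], "claw": 0.005},
  {"travel": [0.039, -0.0785, 0.0757], "twist": [0.3, -3.7, 0.3], "claw": 0.005},
  {"travel": [0.039, -0.0785, 0.0757], "twist": [0.3, -3.7, 0.3], "claw": 0.005},
])

```text
clock: 6.0
position: [0.5523, 0.0725, 0.2203]
tool_rot: [-3.141, -0.559, 0.271]
force: [0.2, -0.2, -0.5]
grip_width: 0.0128
```

Run:
```python
from workcell import bot
from h import *
for i in range(3): s=bot.observe();f=bot.grab_frame("wrist")
print(s["clock"],s["position"],s["tool_rot"],s["force"],np.abs(s["qd"]).max(),s["qpos"].round(3));where(s)
im=f["frame"];cv2.imwrite("pics/w8.png",im);cv2.imwrite("pics/w8z.png",cv2.resize(im[170:270,230:330],(600,600),interpolation=cv2.INTER_CUBIC))
print(proj(f,TG["UL"],toolT(s)@f["tool_from_camera"]))
S=bot.grab_frame("side")["frame"];cv2.imwrite("pics/s8.png",cv2.resize(S[130:280,180:330],(600,600),interpolation=cv2.INTER_CUBIC))
```

```text
6.1 [0.55199203 0.07616296 0.21962677] [-3.14082156 -0.55763231  0.27797883] [-0.64079723  0.4922359  -1.02706038] 0.13172351441479588 [-0.584  0.266  0.425  2.266 -1.13   0.165 -0.414]
UL up -0.1 left 3.6 out 29.4 mm
UR up -0.5 left 123.2 out 29.2 mm
LM up 63.6 left 63.5 out 29.4 mm
off square deg 4.06
[283.50777876 201.35452757]
```

View pics/w8z.png

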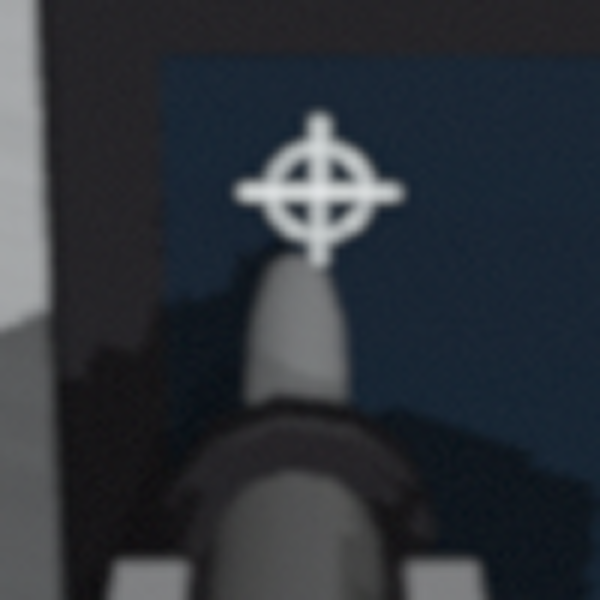

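View pics/s8.png

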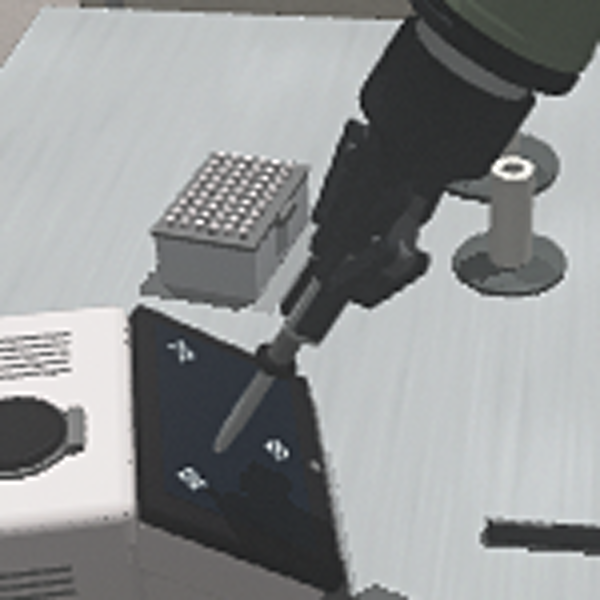

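The UL crosshair is at (283.3,201.7), against a predicted (283.5,201.4), so the fixes agree. I'll check the arm has settled, then approach with tilt 30° to keep clear of the joint limits.

Run:
```python
from workcell import bot
from h import *
s=bot.observe();print(s["clock"],s["qpos"].round(3),np.abs(s["qd"]).max(),s["force"]);where(s)
for g in (.02,.017,.01,.004): goto(s,tcp("UL",g,30),toolR(30))
```

```text
6.2 [-0.574  0.263  0.421  2.268 -1.124  0.165 -0.418] 0.06344627412055319 [ 0.07531727 -0.78563623 -0.463515  ]
UL up -1.0 left 0.6 out 30.5 mm
UR up -1.4 left 120.2 out 30.4 mm
LM up 62.7 left 60.5 out 30.6 mm
off square deg 4.04
travel [0.0047 0.0005 0.0106] twist [-0.13 -1.96  0.05]
travel [0.0049 0.0005 0.0135] twist [-0.13 -1.96  0.05]
travel [0.0054 0.0005 0.0205] twist [-0.13 -1.96  0.05]
travel [0.0059 0.0005 0.0265] twist [-0.13 -1.96  0.05]
```

apply_moves([
  {"travel": [0.0015, 0.0001, 0.003], "twist": [0, -0.7, 0], "claw": 0.005},
  {"travel": [0.003, 0.0003, 0.007], "twist": [-0.1, -1.4, 0], "claw": 0.005},
  {"travel": [0.0047, 0.0005, 0.0105], "twist": [-0.1, -2, 0], "claw": 0.005},
  {"travel": [0.0047, 0.0005, 0.0105], "twist": [-0.1, -2, 0], "claw": 0.005},
  {"travel": [0.0047, 0.0005, 0.0105], "twist": [-0.1, -2, 0], "claw": 0.005},
  {"travel": [0.0047, 0.0005, 0.0105], "twist": [-0.1, -2, 0], "claw": 0.005},
  {"travel": [0.0047, 0.0005, 0.0105], "twist": [-0.1, -2, 0], "claw": 0.005},
  {"travel": [0.0047, 0.0005, 0.0105], "twist": [-0.1, -2, 0], "claw": 0.005},
])

```text
clock: 7.0
position: [0.5609, 0.0744, 0.214]
tool_rot: [-3.141, -0.524, 0.271]
force: [-0.2, 0.1, 0.3]
grip_width: 0.0126
```

```bash
cat > st.py <<'E'
from workcell import bot
from h import *
s=bot.observe();print(s["clock"],s["qpos"].round(3),"qd",np.abs(s["qd"]).max().round(3),"F",s["force"].round(2),"axial",(s["force"]@N).round(2),"M",s["moment"].round(3),s["grip_width"]);where(s)
E
python3 st.py
python3 - <<'E'
from workcell import bot
from h import *
f=bot.grab_frame("wrist")
im=f["frame"];cv2.imwrite("pics/w9z.png",cv2.resize(im[170:270,230:330],(600,600),interpolation=cv2.INTER_CUBIC))
print([ (bot.observe()["force"]@N).round(2) for i in range(3) if bot.grab_frame("wrist")])
E
```

```text
7.0 [-0.649  0.307  0.521  2.23  -1.045  0.223 -0.507] qd 0.004 F [-0.19  0.12  0.32] axial 0.34 M [-0.145  0.611  0.013] 0.012644102729184948
UL up 0.1 left -0.8 out 20.4 mm
UR up -0.3 left 118.7 out 20.2 mm
LM up 63.8 left 59.0 out 20.4 mm
off square deg 5.99
[np.float64(-0.32), np.float64(-1.24), np.float64(-1.09)]
```

View pics/w9z.png

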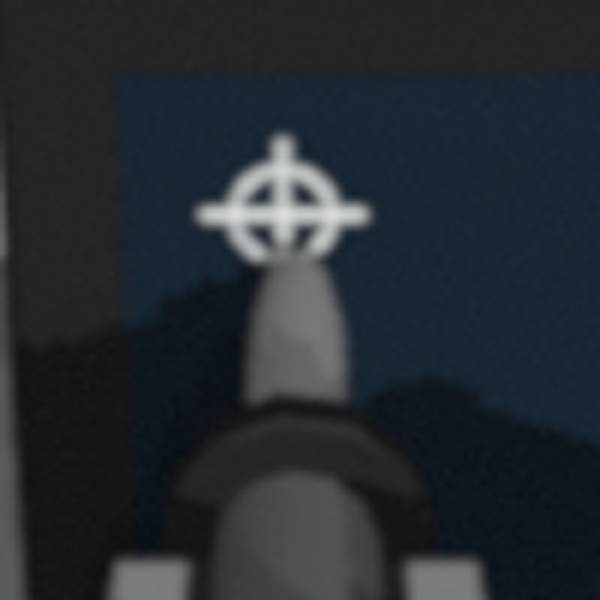

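apply_moves([
  {"travel": [0.0001, -0.0007, 0.001], "twist": [0, 0, 0], "claw": 0.005},
  {"travel": [0.0002, -0.0007, 0.002], "twist": [0, 0, 0], "claw": 0.005},
  {"travel": [0.0003, -0.0007, 0.003], "twist": [0, 0, 0], "claw": 0.005},
  {"travel": [0.0004, -0.0007, 0.004], "twist": [0, 0, 0], "claw": 0.005},
  {"travel": [0.0004, -0.0007, 0.004], "twist": [0, 0, 0], "claw": 0.005},
])

```text
clock: 7.7
position: [0.5631, 0.0758, 0.2105]
tool_rot: [-3.141, -0.523, 0.271]
force: [-1.1, 0.4, -0.7]
grip_width: 0.0127
```

```bash
cat > fa.py <<'E'
from workcell import bot
from h import *
F=[];M=[]
for i in range(6): s=bot.observe();F.append(s["force"]@N);M.append(s["moment"]);bot.grab_frame("wrist")
print(s["clock"],"axial mean %.2f sd %.2f"%(np.mean(F),np.std(F)),"M",np.mean(M,0).round(3),"q",s["qpos"].round(2));where(s)
E
python3 fa.py
```

```text
7.95 axial mean -0.40 sd 0.60 M [-0.155  0.609  0.002] q [-0.63  0.32  0.5   2.23 -1.07  0.22 -0.49]
UL up 0.2 left -0.1 out 16.2 mm
UR up -0.3 left 119.5 out 16.1 mm
LM up 63.9 left 59.8 out 16.3 mm
off square deg 6.0
```

apply_moves([
  {"travel": [0.0001, 0, 0.001], "twist": [0, 0, 0], "claw": 0.005},
  {"travel": [0.0002, 0, 0.002], "twist": [0, 0, 0], "claw": 0.005},
  {"travel": [0.0002, 0, 0.002], "twist": [0, 0, 0], "claw": 0.005},
])

```text
clock: 8.3
position: [0.5642, 0.0761, 0.2089]
tool_rot: [-3.141, -0.523, 0.271]
force: [-0.1, 0.4, -0.9]
grip_width: 0.0126
```

```bash
python3 fa.py
```

```text
8.55 axial mean -0.80 sd 0.44 M [-0.161  0.619  0.009] q [-0.63  0.32  0.49  2.23 -1.08  0.21 -0.48]
UL up 0.2 left -0.1 out 14.2 mm
UR up -0.2 left 119.5 out 14.1 mm
LM up 63.9 left 59.8 out 14.3 mm
off square deg 6.0
```

apply_moves([
  {"travel": [0.0001, 0, 0.001], "twist": [0, 0, 0], "claw": 0.005},
  {"travel": [0.0002, 0, 0.0015], "twist": [0, 0, 0], "claw": 0.005},
  {"travel": [0.0002, 0, 0.0015], "twist": [0, 0, 0], "claw": 0.005},
])

```text
clock: 8.9
position: [0.5651, 0.0764, 0.2077]
tool_rot: [-3.141, -0.524, 0.271]
force: [0.6, -0.9, -0.9]
grip_width: 0.0125
```

```bash
python3 fa.py
```

```text
9.15 axial mean -0.80 sd 0.18 M [-0.161  0.57  -0.001] q [-0.62  0.32  0.49  2.22 -1.09  0.21 -0.47]
UL up 0.2 left -0.1 out 12.7 mm
UR up -0.2 left 119.5 out 12.5 mm
LM up 63.9 left 59.8 out 12.8 mm
off square deg 6.0
```

apply_moves([
  {"travel": [0.0001, 0, 0.001], "twist": [0, 0, 0], "claw": 0.005},
  {"travel": [0.0002, 0, 0.0015], "twist": [0, 0, 0], "claw": 0.005},
  {"travel": [0.0002, 0, 0.0015], "twist": [0, 0, 0], "claw": 0.005},
])

```text
clock: 9.5
position: [0.566, 0.0766, 0.2065]
tool_rot: [-3.141, -0.523, 0.271]
force: [-0.3, 0.2, -0.1]
grip_width: 0.0131
```

```bash
python3 fa.py
python3 - <<'E'
from workcell import bot
from h import *
f=bot.grab_frame("wrist")
im=f["frame"];cv2.imwrite("pics/w10z.png",cv2.resize(im[170:270,230:330],(600,600),interpolation=cv2.INTER_CUBIC))
E
```

```text
9.75 axial mean -0.46 sd 0.49 M [-0.163  0.593 -0.006] q [-0.61  0.33  0.48  2.22 -1.09  0.21 -0.46]
UL up 0.2 left -0.1 out 11.2 mm
UR up -0.2 left 119.5 out 11.0 mm
LM up 63.9 left 59.8 out 11.3 mm
off square deg 6.0
```

View pics/w10z.png

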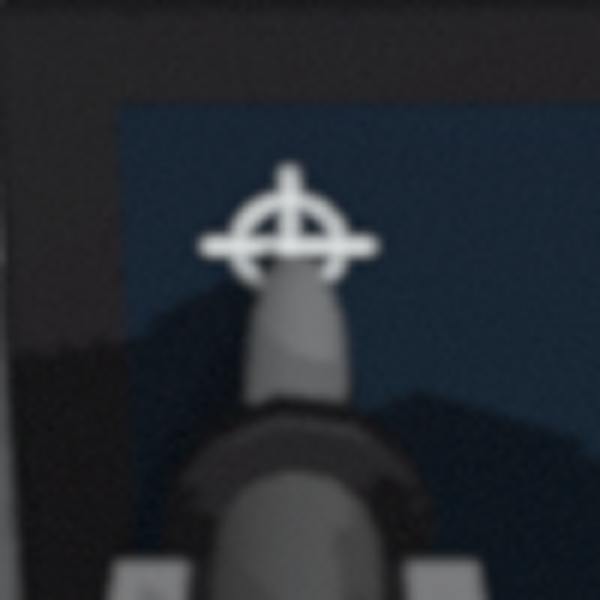

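The nib is almost on the crosshair centre, tip at zoom (296,258) and centre at (289,243), with no contact yet. I'll keep stepping.

apply_moves([
  {"travel": [0.0001, 0, 0.001], "twist": [0, 0, 0], "claw": 0.005},
  {"travel": [0.0002, 0, 0.0015], "twist": [0, 0, 0], "claw": 0.005},
  {"travel": [0.0002, 0, 0.0015], "twist": [0, 0, 0], "claw": 0.005},
])

```text
clock: 10.15
position: [0.5669, 0.0768, 0.2053]
tool_rot: [-3.141, -0.524, 0.271]
force: [-0.2, 1.2, -0.4]
grip_width: 0.0131
```

```bash
python3 fa.py
```

```text
10.4 axial mean -0.76 sd 0.22 M [-0.157  0.608  0.012] q [-0.61  0.33  0.47  2.22 -1.1   0.21 -0.45]
UL up 0.3 left -0.1 out 9.7 mm
UR up -0.1 left 119.5 out 9.5 mm
LM up 64.0 left 59.8 out 9.8 mm
off square deg 6.0
```

apply_moves([
  {"travel": [0.0001, 0, 0.001], "twist": [0, 0, 0], "claw": 0.005},
  {"travel": [0.0001, 0, 0.001], "twist": [0, 0, 0], "claw": 0.005},
  {"travel": [0.0001, 0, 0.001], "twist": [0, 0, 0], "claw": 0.005},
])

```text
clock: 10.75
position: [0.5674, 0.077, 0.2046]
tool_rot: [-3.141, -0.524, 0.271]
force: [-0.3, 0.6, -0.2]
grip_width: 0.0127
```

```bash
python3 fa.py
```

```text
11.0 axial mean -0.35 sd 0.42 M [-0.141  0.595 -0.   ] q [-0.6   0.33  0.47  2.22 -1.11  0.21 -0.45]
UL up 0.3 left -0.1 out 8.7 mm
UR up -0.2 left 119.5 out 8.5 mm
LM up 64.0 left 59.8 out 8.7 mm
off square deg 6.0
```

apply_moves([
  {"travel": [0.0001, 0, 0.001], "twist": [0, 0, 0], "claw": 0.005},
  {"travel": [0.0001, 0, 0.001], "twist": [0, 0, 0], "claw": 0.005},
])

```text
clock: 11.25
position: [0.568, 0.0772, 0.2037]
tool_rot: [-3.141, -0.524, 0.271]
force: [0.9, 0.2, -1.4]
grip_width: 0.0123
```

```bash
python3 fa.py
```

```text
11.5 axial mean -0.52 sd 0.60 M [-0.161  0.593 -0.017] q [-0.6   0.33  0.46  2.22 -1.11  0.2  -0.44]
UL up 0.3 left -0.1 out 7.7 mm
UR up -0.2 left 119.5 out 7.5 mm
LM up 64.0 left 59.8 out 7.7 mm
off square deg 6.0
```

apply_moves([
  {"travel": [0.0001, 0, 0.001], "twist": [0, 0, 0], "claw": 0.005},
  {"travel": [0.0001, 0, 0.001], "twist": [0, 0, 0], "claw": 0.005},
])

```text
clock: 11.75
position: [0.5686, 0.0774, 0.2029]
tool_rot: [-3.141, -0.524, 0.271]
force: [0.6, -0.9, -0.2]
grip_width: 0.0128
```

```bash
python3 fa.py
```

```text
12.0 axial mean -0.22 sd 0.73 M [-0.177  0.613 -0.001] q [-0.6   0.33  0.46  2.22 -1.12  0.2  -0.44]
UL up 0.3 left -0.1 out 6.7 mm
UR up -0.2 left 119.5 out 6.5 mm
LM up 64.0 left 59.8 out 6.7 mm
off square deg 6.0
```

apply_moves([
  {"travel": [0.0001, 0, 0.001], "twist": [0, 0, 0], "claw": 0.005},
  {"travel": [0.0001, 0, 0.001], "twist": [0, 0, 0], "claw": 0.005},
])

```text
clock: 12.25
position: [0.5691, 0.0775, 0.2021]
tool_rot: [-3.141, -0.524, 0.271]
force: [-0.7, 0.5, -1.0]
grip_width: 0.0129
```

```bash
python3 fa.py
```

```text
12.5 axial mean -0.40 sd 0.28 M [-0.163  0.588  0.042] q [-0.59  0.34  0.45  2.22 -1.12  0.2  -0.43]
UL up 0.3 left -0.1 out 5.7 mm
UR up -0.2 left 119.5 out 5.5 mm
LM up 64.0 left 59.8 out 5.7 mm
off square deg 6.0
```

apply_moves([
  {"travel": [0.0001, 0, 0.001], "twist": [0, 0, 0], "claw": 0.005},
  {"travel": [0.0001, 0, 0.001], "twist": [0, 0, 0], "claw": 0.005},
])

```text
clock: 12.75
position: [0.5697, 0.0776, 0.2013]
tool_rot: [-3.141, -0.524, 0.271]
force: [-0.6, -0.5, 0.9]
grip_width: 0.0129
```

```bash
python3 fa.py
```

```text
13.0 axial mean 0.83 sd 0.42 M [-0.173  0.602  0.005] q [-0.59  0.34  0.45  2.22 -1.13  0.2  -0.43]
UL up 0.3 left -0.1 out 4.7 mm
UR up -0.2 left 119.5 out 4.5 mm
LM up 64.0 left 59.8 out 4.7 mm
off square deg 6.0
```

Contact at about 4.7–5.0 mm: the axial force rose by about 1.3 N. I'll press 1 mm further and read it.

apply_moves([
  {"travel": [0, 0, 0.0005], "twist": [0, 0, 0], "claw": 0.005},
  {"travel": [0.0001, 0, 0.001], "twist": [0, 0, 0], "claw": 0.005},
])

```text
clock: 13.25
position: [0.5703, 0.0778, 0.2005]
tool_rot: [-3.141, -0.524, 0.271]
force: [-1.7, -0.5, 0.9]
grip_width: 0.0127
```

```bash
python3 fa.py
```

```text
13.5 axial mean 1.70 sd 0.33 M [-0.214  0.648 -0.011] q [-0.59  0.34  0.45  2.22 -1.14  0.2  -0.42]
UL up 0.3 left -0.1 out 3.7 mm
UR up -0.2 left 119.5 out 3.5 mm
LM up 64.0 left 59.8 out 3.7 mm
off square deg 6.0
```

apply_moves([
  {"travel": [0, 0, 0.0005], "twist": [0, 0, 0], "claw": 0.005},
  {"travel": [0.0001, 0, 0.0008], "twist": [0, 0, 0], "claw": 0.005},
  {"travel": [0.0001, 0, 0.0008], "twist": [0, 0, 0], "claw": 0.005},
  {"travel": [0.0001, 0, 0.0008], "twist": [0, 0, 0], "claw": 0.005},
  {"travel": [0.0001, 0, 0.0008], "twist": [0, 0, 0], "claw": 0.005},
])

```text
clock: 14.05
position: [0.5707, 0.0779, 0.1999]
tool_rot: [-3.141, -0.524, 0.271]
force: [-0.6, 0.1, 1.1]
grip_width: 0.013
```

```bash
python3 fa.py;python3 fa.py|head -1
```

```text
14.3 axial mean 2.10 sd 0.61 M [-0.236  0.742 -0.008] q [-0.58  0.34  0.44  2.22 -1.14  0.2  -0.42]
UL up 0.3 left -0.1 out 2.9 mm
UR up -0.2 left 119.5 out 2.7 mm
LM up 64.0 left 59.8 out 2.9 mm
off square deg 6.0
14.6 axial mean 2.54 sd 0.65 M [-0.25   0.711 -0.015] q [-0.58  0.34  0.44  2.22 -1.14  0.2  -0.42]
```

apply_moves([
  {"travel": [0, 0, 0.0004], "twist": [0, 0, 0], "claw": 0.005},
  {"travel": [0, 0, 0.0004], "twist": [0, 0, 0], "claw": 0.005},
  {"travel": [0, 0, 0.0004], "twist": [0, 0, 0], "claw": 0.005},
  {"travel": [0, 0, 0.0004], "twist": [0, 0, 0], "claw": 0.005},
  {"travel": [0, 0, 0.0004], "twist": [0, 0, 0], "claw": 0.005},
])

```text
clock: 15.15
position: [0.5709, 0.078, 0.1995]
tool_rot: [-3.141, -0.524, 0.271]
force: [-2.0, -0.4, 1.9]
grip_width: 0.0131
```

```bash
python3 fa.py
python3 - <<'E'
from workcell import bot
from h import *
f=bot.grab_frame("wrist")
im=f["frame"];cv2.imwrite("pics/w11z.png",cv2.resize(im[170:270,230:330],(600,600),interpolation=cv2.INTER_CUBIC))
E
```

```text
15.4 axial mean 2.82 sd 0.51 M [-0.221  0.721 -0.022] q [-0.58  0.34  0.44  2.22 -1.14  0.2  -0.41]
UL up 0.2 left -0.1 out 2.5 mm
UR up -0.2 left 119.5 out 2.3 mm
LM up 63.9 left 59.8 out 2.5 mm
off square deg 6.0
```

View pics/w11z.png

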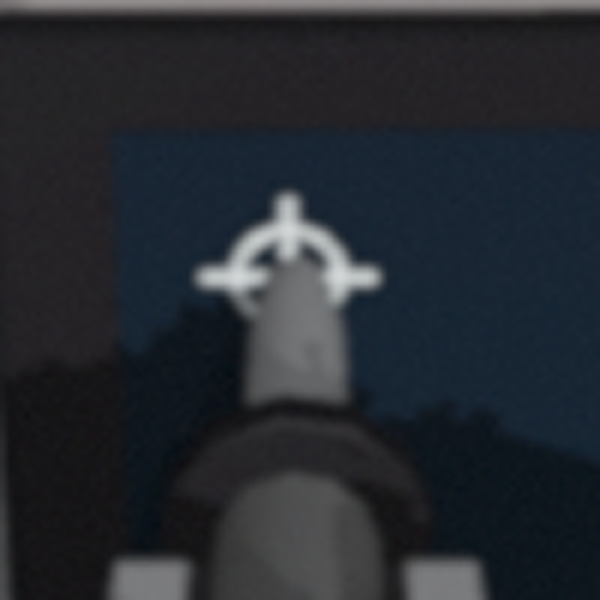

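UL is pressed at about 3.3 N over baseline and has been held for over 2 s, with the nib within about 1 mm of the centre. Now I'll retract and go right 120 mm.

apply_moves([
  {"travel": [-0.0005, 0, -0.005], "twist": [0, 0, 0], "claw": 0.005},
  {"travel": [-0.0015, 0, -0.015], "twist": [0, 0, 0], "claw": 0.005},
  {"travel": [-0.0026, 0, -0.025], "twist": [0, 0, 0], "claw": 0.005},
  {"travel": [-0.0026, 0.02, -0.025], "twist": [0, 0, 0], "claw": 0.005},
  {"travel": [-0.0026, 0.045, -0.025], "twist": [0, 0, 0], "claw": 0.005},
  {"travel": [-0.0026, 0.07, -0.025], "twist": [0, 0, 0], "claw": 0.005},
  {"travel": [-0.0026, 0.095, -0.025], "twist": [0, 0, 0], "claw": 0.005},
  {"travel": [-0.0026, 0.1195, -0.025], "twist": [0, 0, 0], "claw": 0.005},
  {"travel": [-0.0026, 0.1195, -0.025], "twist": [0, 0, 0], "claw": 0.005},
  {"travel": [-0.0026, 0.1195, -0.025], "twist": [0, 0, 0], "claw": 0.005},
])

```text
clock: 16.5
position: [0.5885, -0.0414, 0.2198]
tool_rot: [-3.141, -0.523, 0.27]
force: [-0.1, 0.8, -1.2]
grip_width: 0.0125
```

```bash
python3 fa.py;python3 st.py
python3 - <<'E'
from workcell import bot
from h import *
s=bot.observe();f=bot.grab_frame("wrist")
im=f["frame"];cv2.imwrite("pics/w12z.png",cv2.resize(im[170:270,230:330],(600,600),interpolation=cv2.INTER_CUBIC))
goto(s,tcp("UR",.012,30),toolR(30))
E
```

```text
16.75 axial mean -0.44 sd 0.44 M [-0.148  0.61   0.016] q [-0.34  0.35  0.5   2.14 -1.11  0.39 -0.22]
UL up 0.3 left -118.4 out 27.5 mm
UR up -0.2 left 1.1 out 27.4 mm
LM up 64.0 left -58.6 out 27.6 mm
off square deg 6.0
16.8 [-0.339  0.348  0.497  2.143 -1.106  0.385 -0.222] qd 0.005 F [-0.12  0.97 -0.92] axial -0.83 M [-0.186  0.601 -0.002] 0.01258126170534366
UL up 0.3 left -118.7 out 27.6 mm
UR up -0.2 left 0.9 out 27.4 mm
LM up 64.0 left -58.9 out 27.6 mm
off square deg 6.0
travel [0.0018 0.0008 0.0153] twist [-0.03  0.    0.  ]
```

View pics/w12z.png

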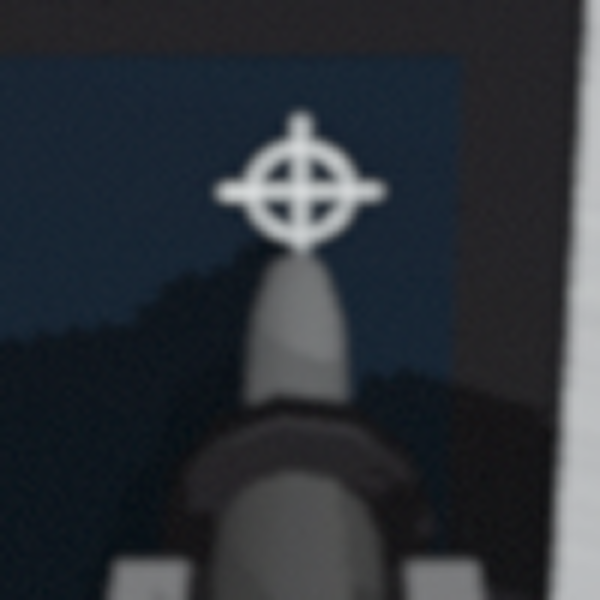

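UR's crosshair at (300,190) lines up with the stylus tip at (297,250). I'll descend to about 8 mm.

apply_moves([
  {"travel": [0.0007, 0.0005, 0.005], "twist": [0, 0, 0], "claw": 0.005},
  {"travel": [0.0012, 0.0005, 0.01], "twist": [0, 0, 0], "claw": 0.005},
  {"travel": [0.0017, 0.0005, 0.014], "twist": [0, 0, 0], "claw": 0.005},
  {"travel": [0.002, 0.0005, 0.017], "twist": [0, 0, 0], "claw": 0.005},
  {"travel": [0.0022, 0.0005, 0.019], "twist": [0, 0, 0], "claw": 0.005},
  {"travel": [0.0022, 0.0005, 0.019], "twist": [0, 0, 0], "claw": 0.005},
  {"travel": [0.0022, 0.0005, 0.019], "twist": [0, 0, 0], "claw": 0.005},
])

```text
clock: 17.55
position: [0.5998, -0.0386, 0.2045]
tool_rot: [-3.141, -0.524, 0.271]
force: [0.3, 0.3, -0.5]
grip_width: 0.013
```

```bash
python3 fa.py
```

```text
17.8 axial mean -0.60 sd 0.40 M [-0.155  0.603 -0.015] q [-0.29  0.39  0.44  2.13 -1.17  0.36 -0.17]
UL up 0.4 left -120.1 out 8.6 mm
UR up 0.0 left -0.5 out 8.4 mm
LM up 64.2 left -60.2 out 8.6 mm
off square deg 5.99
```

apply_moves([
  {"travel": [0.0001, 0, 0.001], "twist": [0, 0, 0], "claw": 0.005},
  {"travel": [0.0002, 0, 0.0018], "twist": [0, 0, 0], "claw": 0.005},
  {"travel": [0.0002, 0, 0.0018], "twist": [0, 0, 0], "claw": 0.005},
])

```text
clock: 18.15
position: [0.6009, -0.0382, 0.2029]
tool_rot: [-3.141, -0.523, 0.271]
force: [-0.2, -0.1, -1.0]
grip_width: 0.0127
```

```bash
python3 fa.py
```

```text
18.4 axial mean -0.58 sd 0.62 M [-0.203  0.598 -0.022] q [-0.29  0.39  0.43  2.13 -1.17  0.36 -0.16]
UL up 0.3 left -120.1 out 6.7 mm
UR up -0.1 left -0.5 out 6.5 mm
LM up 64.0 left -60.3 out 6.8 mm
off square deg 6.0
```

apply_moves([
  {"travel": [0.0001, 0, 0.001], "twist": [0, 0, 0], "claw": 0.005},
  {"travel": [0.0001, 0, 0.001], "twist": [0, 0, 0], "claw": 0.005},
])

```text
clock: 18.65
position: [0.6015, -0.038, 0.2021]
tool_rot: [-3.141, -0.523, 0.271]
force: [-0.2, -0.2, -0.4]
grip_width: 0.0127
```

```bash
python3 fa.py
```

```text
18.9 axial mean -0.43 sd 0.37 M [-0.168  0.584  0.006] q [-0.29  0.39  0.43  2.13 -1.18  0.36 -0.16]
UL up 0.4 left -120.1 out 5.7 mm
UR up -0.1 left -0.5 out 5.5 mm
LM up 64.1 left -60.2 out 5.7 mm
off square deg 6.0
```

apply_moves([
  {"travel": [0.0001, 0, 0.001], "twist": [0, 0, 0], "claw": 0.005},
  {"travel": [0.0001, 0, 0.001], "twist": [0, 0, 0], "claw": 0.005},
])

```text
clock: 19.15
position: [0.6021, -0.0379, 0.2013]
tool_rot: [-3.141, -0.524, 0.271]
force: [-0.4, -1.1, 0.8]
grip_width: 0.0128
```

```bash
python3 fa.py
```

```text
19.4 axial mean 0.76 sd 0.55 M [-0.17   0.577 -0.025] q [-0.28  0.39  0.43  2.13 -1.18  0.36 -0.16]
UL up 0.3 left -120.1 out 4.7 mm
UR up -0.1 left -0.5 out 4.5 mm
LM up 64.0 left -60.2 out 4.7 mm
off square deg 6.0
```

The nib gives at the same depth as on UL. Pressing the further 2.2 mm used there.

apply_moves([
  {"travel": [0, 0, 0.0005], "twist": [0, 0, 0], "claw": 0.005},
  {"travel": [0.0001, 0, 0.001], "twist": [0, 0, 0], "claw": 0.005},
  {"travel": [0.0001, 0, 0.0014], "twist": [0, 0, 0], "claw": 0.005},
  {"travel": [0.0002, 0, 0.0018], "twist": [0, 0, 0], "claw": 0.005},
  {"travel": [0.0002, 0, 0.0018], "twist": [0, 0, 0], "claw": 0.005},
])

```text
clock: 19.95
position: [0.603, -0.0376, 0.1999]
tool_rot: [-3.141, -0.524, 0.271]
force: [-1.8, -0.0, 1.0]
grip_width: 0.0129
```

```bash
python3 fa.py
```

```text
20.2 axial mean 2.04 sd 0.13 M [-0.227  0.702 -0.007] q [-0.28  0.4   0.42  2.13 -1.18  0.35 -0.15]
UL up 0.4 left -120.1 out 2.9 mm
UR up -0.0 left -0.5 out 2.7 mm
LM up 64.1 left -60.2 out 2.9 mm
off square deg 6.0
```

apply_moves([
  {"travel": [0, 0, 0.0004], "twist": [0, 0, 0], "claw": 0.005},
  {"travel": [0, 0, 0.0004], "twist": [0, 0, 0], "claw": 0.005},
  {"travel": [0, 0, 0.0004], "twist": [0, 0, 0], "claw": 0.005},
  {"travel": [0, 0, 0.0004], "twist": [0, 0, 0], "claw": 0.005},
  {"travel": [0, 0, 0.0004], "twist": [0, 0, 0], "claw": 0.005},
])

```text
clock: 20.75
position: [0.6032, -0.0376, 0.1996]
tool_rot: [-3.141, -0.524, 0.271]
force: [-1.9, -1.2, 2.3]
grip_width: 0.0126
```

```bash
python3 fa.py
python3 - <<'E'
from workcell import bot
from h import *
s=bot.observe();f=bot.grab_frame("wrist")
im=f["frame"];cv2.imwrite("pics/w13z.png",cv2.resize(im[170:270,230:330],(600,600),interpolation=cv2.INTER_CUBIC))
goto(s,tcp("LM",.025,30),toolR(30))
E
```

```text
21.0 axial mean 2.63 sd 0.30 M [-0.257  0.711 -0.027] q [-0.28  0.4   0.42  2.13 -1.19  0.35 -0.15]
UL up 0.3 left -120.1 out 2.5 mm
UR up -0.1 left -0.5 out 2.3 mm
LM up 64.0 left -60.2 out 2.5 mm
off square deg 6.0
travel [-0.0661 -0.0601 -0.0157] twist [ 0.   -0.   -0.05]
```

View pics/w13z.png

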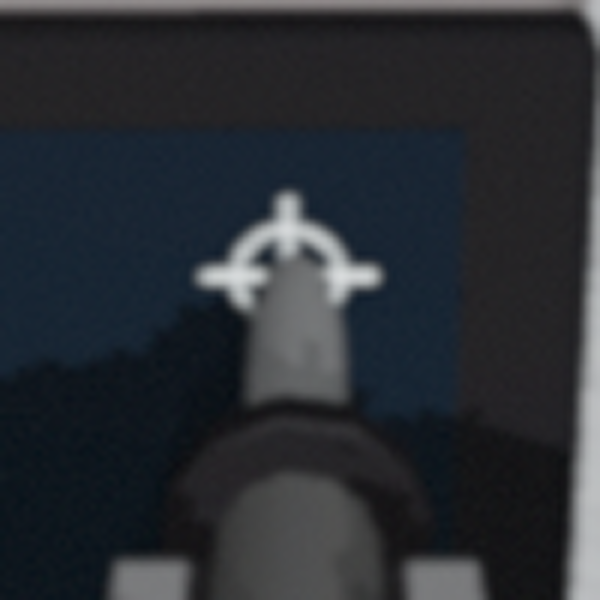

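UR has been pressed at about 3.1 N and held over 1 s, centred within 1 mm. Joint limits are closer at the lower target, so I'll use tilt 28°, 8° off square.

Run:
```python
from workcell import bot
from h import *
s=bot.observe()
goto(s,tcp("UR",.027,29),toolR(29));goto(s,tcp("LM",.027,28),toolR(28))
```

```text
travel [-0.0009 -0.0005 -0.0246] twist [ 0.   -1.   -0.05]
travel [-0.0632 -0.0602 -0.0176] twist [ 0.   -2.   -0.05]
```

apply_moves([
  {"travel": [-0.0005, 0, -0.005], "twist": [0, 0, 0], "claw": 0.005},
  {"travel": [-0.0015, 0, -0.015], "twist": [0, 0, 0], "claw": 0.005},
  {"travel": [-0.0026, 0, -0.025], "twist": [0, 0, 0], "claw": 0.005},
  {"travel": [-0.017, -0.015, -0.023], "twist": [0, -0.5, 0], "claw": 0.005},
  {"travel": [-0.032, -0.03, -0.021], "twist": [0, -1, 0], "claw": 0.005},
  {"travel": [-0.047, -0.045, -0.019], "twist": [0, -1.5, 0], "claw": 0.005},
  {"travel": [-0.063, -0.06, -0.0176], "twist": [0, -2, 0], "claw": 0.005},
  {"travel": [-0.063, -0.06, -0.0176], "twist": [0, -2, 0], "claw": 0.005},
  {"travel": [-0.063, -0.06, -0.0176], "twist": [0, -2, 0], "claw": 0.005},
  {"travel": [-0.063, -0.06, -0.0176], "twist": [0, -2, 0], "claw": 0.005},
])

```text
clock: 22.1
position: [0.5268, 0.0028, 0.1839]
tool_rot: [-3.142, -0.49, 0.271]
force: [-0.1, -0.2, 0.2]
grip_width: 0.0128
```

```bash
python3 fa.py
python3 - <<'E'
from workcell import bot
from h import *
s=bot.observe();f=bot.grab_frame("wrist")
im=f["frame"];cv2.imwrite("pics/w14z.png",cv2.resize(im[170:270,230:330],(600,600),interpolation=cv2.INTER_CUBIC))
print(s["qpos"],np.abs(s["qd"]).max());goto(s,tcp("LM",.009,28),toolR(28))
E
```

```text
22.35 axial mean -0.35 sd 0.51 M [-0.147  0.581  0.006] q [-0.31  0.3   0.3   2.3  -1.23  0.21 -0.17]
UL up -63.3 left -60.2 out 26.9 mm
UR up -63.7 left 59.4 out 26.7 mm
LM up 0.4 left -0.4 out 27.0 mm
off square deg 7.99
[-0.30840407  0.30084398  0.30441228  2.3004973  -1.22816096  0.21002407
 -0.16552061] 0.004154309606638508
travel [ 0.0022 -0.0003  0.0179] twist [ 0.01 -0.   -0.05]
```

View pics/w14z.png

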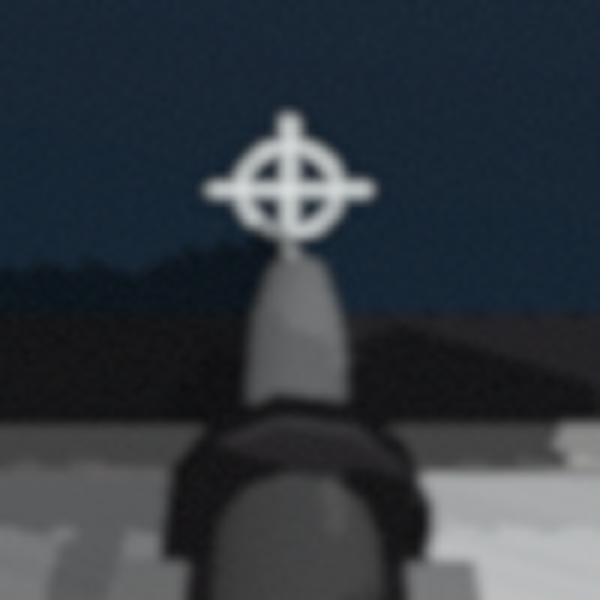

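LM's crosshair at (289,189) lines up with the tip. Joint 5 is near its limit, so I'll watch it on the way down.

apply_moves([
  {"travel": [0.0007, -0.0003, 0.005], "twist": [0, 0, 0], "claw": 0.005},
  {"travel": [0.0013, -0.0003, 0.01], "twist": [0, 0, 0], "claw": 0.005},
  {"travel": [0.0018, -0.0003, 0.014], "twist": [0, 0, 0], "claw": 0.005},
  {"travel": [0.0023, -0.0003, 0.0185], "twist": [0, 0, 0], "claw": 0.005},
  {"travel": [0.0023, -0.0003, 0.0185], "twist": [0, 0, 0], "claw": 0.005},
  {"travel": [0.0023, -0.0003, 0.0185], "twist": [0, 0, 0], "claw": 0.005},
])

```text
clock: 23.05
position: [0.5368, 0.0061, 0.1695]
tool_rot: [-3.14, -0.486, 0.271]
force: [0.1, 0.2, -0.4]
grip_width: 0.013
```

```bash
python3 fa.py
```

```text
23.3 axial mean -0.44 sd 0.30 M [-0.165  0.561  0.005] q [-0.19  0.34  0.16  2.28 -1.26  0.16 -0.13]
UL up -62.8 left -59.9 out 9.3 mm
UR up -63.2 left 59.7 out 9.2 mm
LM up 0.9 left -0.0 out 9.4 mm
off square deg 8.11
```

Run:
```python
from workcell import bot
from h import *
s=bot.observe();print(s["position"],s["tool_rot"])
goto(s,tcp("LM",.0085,26.5),toolR(26.5))
```

```text
[0.53679471 0.00629858 0.1695981 ] [-3.14039783 -0.48671977  0.2713629 ]
travel [ 0.0014 -0.0001  0.0011] twist [-0.04 -1.39 -0.05]
```

apply_moves([
  {"travel": [0.0005, 0, 0.0002], "twist": [0, -0.7, 0], "claw": 0.005},
  {"travel": [0.0012, 0, 0.0005], "twist": [0, -1.5, 0], "claw": 0.005},
  {"travel": [0.0012, 0, 0.0005], "twist": [0, -1.5, 0], "claw": 0.005},
  {"travel": [0.0012, 0, 0.0005], "twist": [0, -1.5, 0], "claw": 0.005},
])

```text
clock: 23.75
position: [0.538, 0.0069, 0.1696]
tool_rot: [-3.141, -0.461, 0.272]
force: [-0.3, -0.1, -1.2]
grip_width: 0.0126
```

```bash
python3 fa.py
```

```text
24.0 axial mean -0.51 sd 0.35 M [-0.15   0.525  0.029] q [-0.3   0.35  0.28  2.26 -1.15  0.21 -0.26]
UL up -64.1 left -60.1 out 9.1 mm
UR up -64.6 left 59.4 out 8.9 mm
LM up -0.4 left -0.3 out 9.1 mm
off square deg 9.61
```

apply_moves([
  {"travel": [0.0004, 0, 0.001], "twist": [0, 0, 0], "claw": 0.005},
  {"travel": [0.0007, 0, 0.002], "twist": [0, 0, 0], "claw": 0.005},
  {"travel": [0.0008, 0, 0.0025], "twist": [0, 0, 0], "claw": 0.005},
  {"travel": [0.0008, 0, 0.0025], "twist": [0, 0, 0], "claw": 0.005},
])

```text
clock: 24.45
position: [0.5398, 0.007, 0.1676]
tool_rot: [-3.14, -0.46, 0.271]
force: [0.2, 1.0, -0.5]
grip_width: 0.0128
```

```bash
python3 fa.py
```

```text
24.7 axial mean -0.65 sd 0.30 M [-0.156  0.53   0.015] q [-0.29  0.35  0.27  2.26 -1.16  0.21 -0.25]
UL up -63.7 left -60.0 out 6.4 mm
UR up -64.1 left 59.6 out 6.2 mm
LM up 0.0 left -0.1 out 6.5 mm
off square deg 9.62
```

apply_moves([
  {"travel": [0.0002, 0, 0.001], "twist": [0, 0, 0], "claw": 0.005},
  {"travel": [0.0002, 0, 0.001], "twist": [0, 0, 0], "claw": 0.005},
])

```text
clock: 24.95
position: [0.5405, 0.0073, 0.1668]
tool_rot: [-3.14, -0.46, 0.271]
force: [0.4, -0.2, 0.4]
grip_width: 0.0127
```

```bash
python3 fa.py
```

```text
25.2 axial mean -0.51 sd 0.33 M [-0.144  0.54  -0.003] q [-0.29  0.35  0.27  2.26 -1.16  0.21 -0.24]
UL up -63.7 left -60.0 out 5.4 mm
UR up -64.2 left 59.6 out 5.2 mm
LM up -0.0 left -0.1 out 5.4 mm
off square deg 9.63
```

apply_moves([
  {"travel": [0.0002, 0, 0.001], "twist": [0, 0, 0], "claw": 0.005},
  {"travel": [0.0002, 0, 0.001], "twist": [0, 0, 0], "claw": 0.005},
])

```text
clock: 25.45
position: [0.541, 0.0074, 0.166]
tool_rot: [-3.14, -0.46, 0.271]
force: [-1.1, -0.3, 0.9]
grip_width: 0.0127
```

```bash
python3 fa.py
```

```text
25.7 axial mean 0.76 sd 0.57 M [-0.182  0.579  0.014] q [-0.28  0.36  0.27  2.26 -1.17  0.21 -0.24]
UL up -63.7 left -60.0 out 4.3 mm
UR up -64.1 left 59.6 out 4.2 mm
LM up 0.0 left -0.1 out 4.4 mm
off square deg 9.62
```

apply_moves([
  {"travel": [0.0001, 0, 0.0005], "twist": [0, 0, 0], "claw": 0.005},
  {"travel": [0.0002, 0, 0.001], "twist": [0, 0, 0], "claw": 0.005},
  {"travel": [0.0002, 0, 0.001], "twist": [0, 0, 0], "claw": 0.005},
])

```text
clock: 26.05
position: [0.5416, 0.0075, 0.1652]
tool_rot: [-3.14, -0.46, 0.271]
force: [-1.0, -1.2, 1.6]
grip_width: 0.0126
```

```bash
python3 fa.py
```

```text
26.3 axial mean 1.54 sd 0.31 M [-0.197  0.703 -0.006] q [-0.28  0.36  0.26  2.26 -1.17  0.2  -0.23]
UL up -63.6 left -60.0 out 3.3 mm
UR up -64.1 left 59.6 out 3.2 mm
LM up 0.1 left -0.2 out 3.4 mm
off square deg 9.62
```

apply_moves([
  {"travel": [0.0001, 0, 0.0006], "twist": [0, 0, 0], "claw": 0.005},
  {"travel": [0.0002, 0, 0.0012], "twist": [0, 0, 0], "claw": 0.005},
  {"travel": [0.0002, 0, 0.0012], "twist": [0, 0, 0], "claw": 0.005},
  {"travel": [0.0002, 0, 0.0012], "twist": [0, 0, 0], "claw": 0.005},
  {"travel": [0.0002, 0, 0.0012], "twist": [0, 0, 0], "claw": 0.005},
  {"travel": [0.0002, 0, 0.0012], "twist": [0, 0, 0], "claw": 0.005},
])

```text
clock: 26.95
position: [0.5423, 0.0077, 0.1643]
tool_rot: [-3.14, -0.46, 0.271]
force: [-2.1, -0.5, 1.1]
grip_width: 0.0124
```

```bash
python3 fa.py
python3 - <<'E'
from workcell import bot
from h import *
s=bot.observe();f=bot.grab_frame("wrist")
im=f["frame"];cv2.imwrite("pics/w15z.png",cv2.resize(im[170:270,230:330],(600,600),interpolation=cv2.INTER_CUBIC))
E
python3 fa.py | head -1
```

```text
27.2 axial mean 2.98 sd 0.55 M [-0.287  0.814 -0.015] q [-0.28  0.36  0.26  2.26 -1.18  0.2  -0.23]
UL up -63.6 left -60.0 out 2.1 mm
UR up -64.1 left 59.6 out 1.9 mm
LM up 0.1 left -0.1 out 2.2 mm
off square deg 9.62
27.55 axial mean 2.98 sd 0.24 M [-0.28   0.837 -0.013] q [-0.28  0.36  0.26  2.26 -1.18  0.2  -0.23]
```

View pics/w15z.png

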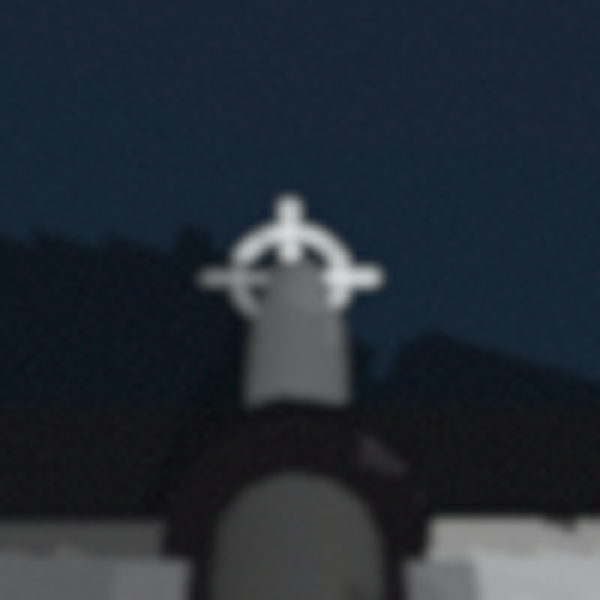

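LM is pressed at about 3.4 N and held over 1 s, nib centred on the cross. I'll back off and return to the holder.

Run:
```python
from workcell import bot
from h import *
s=bot.observe()
Rd=Rot.from_euler("xyz",[np.pi,0,.4437]).as_matrix()
goto(s,s["position"]+N*.04);goto(s,[.4574,-.3156,.30],Rd)
```

```text
travel [-0.0067 -0.     -0.0394] twist [0. 0. 0.]
travel [-0.0906  0.2885 -0.1967] twist [  2.21 -26.32  -9.69]
```

apply_moves([
  {"travel": [-0.001, 0, -0.005], "twist": [0, 0, 0], "claw": 0.005},
  {"travel": [-0.0035, 0, -0.02], "twist": [0, 0, 0], "claw": 0.005},
  {"travel": [-0.0067, 0, -0.04], "twist": [0, 0, 0], "claw": 0.005},
  {"travel": [-0.012, 0.015, -0.065], "twist": [0, 0, 0], "claw": 0.005},
  {"travel": [-0.02, 0.04, -0.09], "twist": [0.2, -2, -0.7], "claw": 0.005},
  {"travel": [-0.03, 0.07, -0.11], "twist": [0.5, -6, -2.2], "claw": 0.005},
  {"travel": [-0.04, 0.1, -0.125], "twist": [0.8, -10, -3.7], "claw": 0.005},
  {"travel": [-0.05, 0.135, -0.14], "twist": [1.2, -14, -5.2], "claw": 0.005},
  {"travel": [-0.06, 0.17, -0.155], "twist": [1.5, -18, -6.6], "claw": 0.005},
  {"travel": [-0.07, 0.205, -0.17], "twist": [1.8, -22, -8.1], "claw": 0.005},
])

```text
clock: 28.6
position: [0.4635, -0.2285, 0.2863]
tool_rot: [3.136, -0.072, 0.417]
force: [0.2, 0.0, -1.2]
grip_width: 0.0126
```

Run:
```python
from workcell import bot
from h import *
s=bot.observe();print(s["clock"],s["position"],s["tool_rot"],s["force"],s["qpos"].round(2))
Rd=Rot.from_euler("xyz",[np.pi,0,.4437]).as_matrix()
goto(s,[.4574,-.3156,.30],Rd)
```

```text
28.6 [ 0.46347494 -0.2284995   0.28627823] [ 3.13571834 -0.07230328  0.41654502] [ 0.15273067  0.01453843 -1.20570839] [-0.27  0.35  0.85  1.88 -0.38  1.   -0.41]
travel [-0.0397  0.0773 -0.0162] twist [ 0.39 -4.14 -1.57]
```

apply_moves([
  {"travel": [-0.013, 0.025, -0.005], "twist": [0.1, -1.4, -0.5], "claw": 0.005},
  {"travel": [-0.026, 0.05, -0.011], "twist": [0.3, -2.8, -1], "claw": 0.005},
  {"travel": [-0.0397, 0.0773, -0.0162], "twist": [0.4, -4.1, -1.6], "claw": 0.005},
  {"travel": [-0.0397, 0.0773, -0.0162], "twist": [0.4, -4.1, -1.6], "claw": 0.005},
  {"travel": [-0.0397, 0.0773, -0.0162], "twist": [0.4, -4.1, -1.6], "claw": 0.005},
  {"travel": [-0.0397, 0.0773, -0.0162], "twist": [0.4, -4.1, -1.6], "claw": 0.005},
  {"travel": [-0.0397, 0.0773, -0.0162], "twist": [0.4, -4.1, -1.6], "claw": 0.005},
])

```text
clock: 29.3
position: [0.4582, -0.3132, 0.299]
tool_rot: [-3.141, -0.004, 0.445]
force: [0.4, -0.4, -1.9]
grip_width: 0.0128
```

Run:
```python
from workcell import bot
from h import *
for i in range(4): s=bot.observe();f=bot.grab_frame("wrist")
print(s["clock"],s["position"],s["tool_rot"],s["force"],np.abs(s["qd"]).max())
im=f["frame"];cv2.imwrite("pics/w16.png",im)
cv2.imwrite("pics/w16z.png",cv2.resize(im[150:250,230:330],(600,600),interpolation=cv2.INTER_CUBIC))
Rd=Rot.from_euler("xyz",[np.pi,0,.4437]).as_matrix()
goto(s,[.4574,-.3156,.20],Rd)
print("predicted rim px",proj(f,[.4563,-.3164,.09],toolT(s)@f["tool_from_camera"]))
```

```text
29.45 [ 0.45819843 -0.31355717  0.29901446] [ 3.14151221 -0.00402355  0.44447612] [-0.22576681 -0.03843506 -1.21875139] 0.005858991606145905
travel [-0.002   0.0015  0.099 ] twist [ 0.   -0.23  0.04]
predicted rim px [280.65982036 179.06513657]
```

View pics/w16z.png

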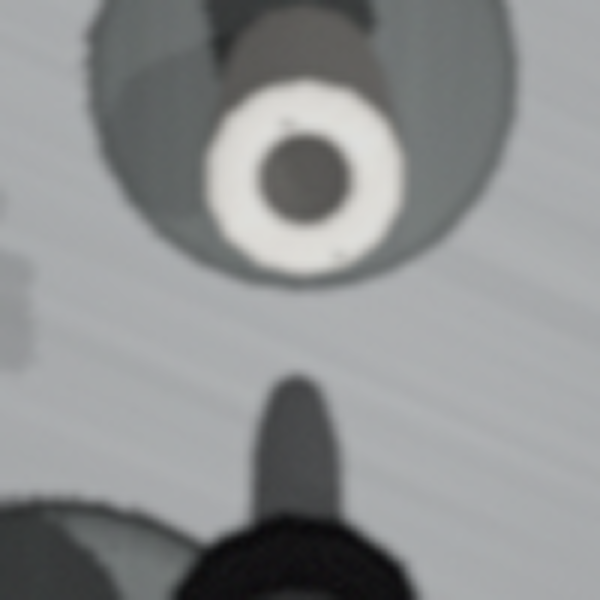

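The rim is at (281.0,179.7), against a predicted (280.7,179.1), so the position holds. I'll align and lower until just above the rim.

apply_moves([
  {"travel": [-0.001, 0.0008, 0.02], "twist": [0, -0.2, 0], "claw": 0.005},
  {"travel": [-0.002, 0.0015, 0.045], "twist": [0, -0.2, 0], "claw": 0.005},
  {"travel": [-0.002, 0.0015, 0.07], "twist": [0, -0.2, 0], "claw": 0.005},
  {"travel": [-0.002, 0.0015, 0.09], "twist": [0, -0.2, 0], "claw": 0.005},
  {"travel": [-0.002, 0.0015, 0.09], "twist": [0, -0.2, 0], "claw": 0.005},
  {"travel": [-0.002, 0.0015, 0.09], "twist": [0, -0.2, 0], "claw": 0.005},
  {"travel": [-0.002, 0.0015, 0.09], "twist": [0, -0.2, 0], "claw": 0.005},
])

```text
clock: 30.2
position: [0.4576, -0.3165, 0.2101]
tool_rot: [3.14, -0.001, 0.444]
force: [-0.0, -0.6, -1.3]
grip_width: 0.0131
```

Run:
```python
from workcell import bot
from h import *
for i in range(4): s=bot.observe();f=bot.grab_frame("wrist")
print(s["clock"],s["position"],s["tool_rot"],s["force"],np.abs(s["qd"]).max())
im=f["frame"]
cv2.imwrite("pics/w17z.png",cv2.resize(im[170:270,230:330],(600,600),interpolation=cv2.INTER_CUBIC))
Rd=Rot.from_euler("xyz",[np.pi,0,.4437]).as_matrix()
goto(s,[.4574,-.3156,.118],Rd)
print("predicted rim px",proj(f,[.4563,-.3164,.09],toolT(s)@f["tool_from_camera"]))
S=bot.grab_frame("side")["frame"];cv2.imwrite("pics/s17.png",cv2.resize(S[110:210,260:360],(600,600),interpolation=cv2.INTER_CUBIC))
```

```text
30.35 [ 0.45752476 -0.3163236   0.20973667] [ 3.14054134e+00 -1.13632277e-03  4.43915594e-01] [-0.68229572 -0.49475125 -0.26973899] 0.003978190227900323
travel [ 0.0001 -0.0008  0.0917] twist [ 0.06 -0.07  0.01]
predicted rim px [278.21112665 202.8254264 ]
```

View pics/w17z.png

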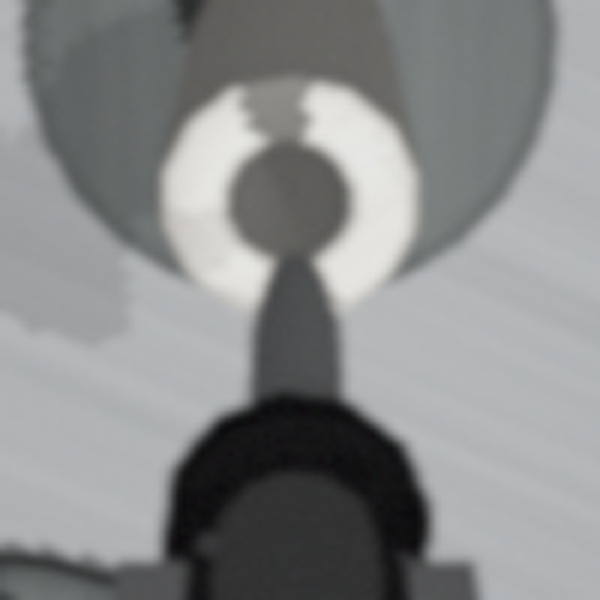

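View pics/s17.png

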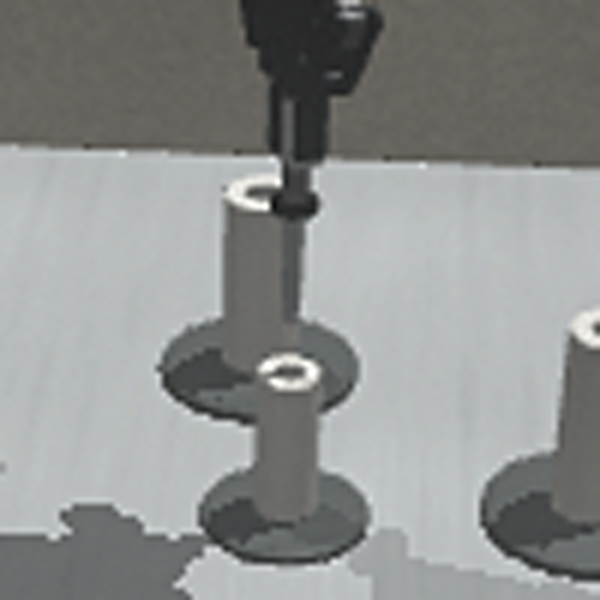

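Tip and bore line up to within 1 mm. I'll lower it into the bore.

apply_moves([
  {"travel": [0, -0.0008, 0.005], "twist": [0, 0, 0], "claw": 0.005},
  {"travel": [0, -0.0008, 0.015], "twist": [0, 0, 0], "claw": 0.005},
  {"travel": [0, -0.0008, 0.025], "twist": [0, 0, 0], "claw": 0.005},
  {"travel": [0, -0.0008, 0.035], "twist": [0, 0, 0], "claw": 0.005},
  {"travel": [0, -0.0008, 0.045], "twist": [0, 0, 0], "claw": 0.005},
  {"travel": [0, -0.0008, 0.045], "twist": [0, 0, 0], "claw": 0.005},
])

```text
clock: 31.05
position: [0.4563, -0.3151, 0.1624]
tool_rot: [-3.14, 0.001, 0.444]
force: [-0.1, 0.1, 0.0]
grip_width: 0.0125
```

Run:
```python
from workcell import bot
from h import *
F=[]
for i in range(4): s=bot.observe();f=bot.grab_frame("wrist");F.append(s["force"])
print(s["clock"],s["position"],s["tool_rot"],np.mean(F,0),s["moment"])
im=f["frame"]
cv2.imwrite("pics/w18z.png",cv2.resize(im[170:270,230:330],(600,600),interpolation=cv2.INTER_CUBIC))
goto(s,[.4574,-.3156,.118])
```

```text
31.2 [ 0.45689667 -0.31569007  0.1640893 ] [ 3.14113654e+00 -2.61830455e-04  4.43503865e-01] [ 0.0628483  -0.46028381 -0.36602525] [-0.03185751  0.02022401  0.01604503]
travel [0.0005 0.0001 0.0461] twist [0. 0. 0.]
```

View pics/w18z.png

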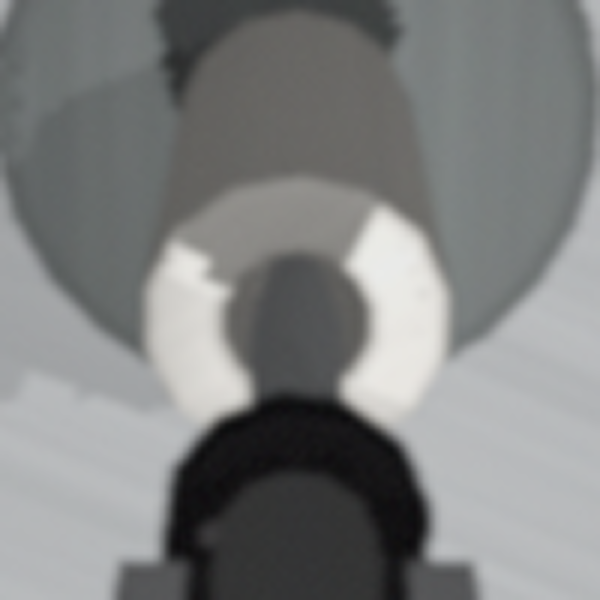

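The front is inside the bore and centred. I'll lower to about 2 mm above seating, then creep down.

apply_moves([
  {"travel": [0, 0, 0.01], "twist": [0, 0, 0], "claw": 0.005},
  {"travel": [0.0005, 0, 0.02], "twist": [0, 0, 0], "claw": 0.005},
  {"travel": [0.0005, 0, 0.03], "twist": [0, 0, 0], "claw": 0.005},
  {"travel": [0.0005, 0, 0.038], "twist": [0, 0, 0], "claw": 0.005},
  {"travel": [0.0005, 0, 0.042], "twist": [0, 0, 0], "claw": 0.005},
  {"travel": [0.0005, 0, 0.042], "twist": [0, 0, 0], "claw": 0.005},
  {"travel": [0.0005, 0, 0.042], "twist": [0, 0, 0], "claw": 0.005},
])

```text
clock: 31.95
position: [0.4573, -0.3154, 0.122]
tool_rot: [3.141, -0.0, 0.444]
force: [-0.0, -0.2, -0.4]
grip_width: 0.013
```

```bash
cat > g.py <<'E'
from workcell import bot
from h import *
F=[]
for i in range(4): s=bot.observe();f=bot.grab_frame("wrist");F.append(s["force"])
print(s["clock"],s["position"],s["tool_rot"],np.mean(F,0).round(2),s["grip_width"])
goto(s,[.4574,-.3156,.118])
E
python3 g.py
```

```text
32.1 [ 0.45748841 -0.31537053  0.12225083] [ 3.14100523e+00 -6.05537895e-04  4.43679141e-01] [ 0.27  0.13 -0.84] 0.012798984819709598
travel [-0.0002  0.0002  0.0043] twist [0. 0. 0.]
```

apply_moves([
  {"travel": [0, 0, 0.001], "twist": [0, 0, 0], "claw": 0.005},
  {"travel": [0, 0, 0.002], "twist": [0, 0, 0], "claw": 0.005},
  {"travel": [0, 0, 0.002], "twist": [0, 0, 0], "claw": 0.005},
])

```text
clock: 32.45
position: [0.4573, -0.3152, 0.1198]
tool_rot: [3.142, -0.0, 0.444]
force: [-0.4, -0.1, -0.5]
grip_width: 0.013
```

```bash
python3 g.py
```

```text
32.6 [ 0.45733086 -0.315256    0.11991126] [ 3.14146530e+00 -2.33425188e-04  4.43683801e-01] [-0.26  0.08 -0.92] 0.013053004556732166
travel [-0.0001  0.0003  0.0019] twist [0. 0. 0.]
```

apply_moves([
  {"travel": [0, 0.0002, 0.001], "twist": [0, 0, 0], "claw": 0.005},
  {"travel": [0, 0.0002, 0.0015], "twist": [0, 0, 0], "claw": 0.005},
  {"travel": [0, 0.0002, 0.0015], "twist": [0, 0, 0], "claw": 0.005},
])

```text
clock: 32.95
position: [0.4574, -0.3154, 0.1183]
tool_rot: [3.142, -0.0, 0.444]
force: [-0.5, 0.4, -0.9]
grip_width: 0.0129
```

```bash
python3 g.py
```

```text
33.1 [ 0.45741124 -0.31544368  0.11841993] [ 3.14141549e+00 -2.50981194e-04  4.43643439e-01] [ 0.04  0.03 -0.47] 0.01234831260156459
travel [-0.0001  0.0001  0.0004] twist [0. 0. 0.]
```

apply_moves([
  {"travel": [0, 0, 0.0008], "twist": [0, 0, 0], "claw": 0.005},
  {"travel": [0, 0, 0.0008], "twist": [0, 0, 0], "claw": 0.005},
])

```text
clock: 33.35
position: [0.4575, -0.3156, 0.118]
tool_rot: [3.141, -0.001, 0.444]
force: [-0.7, 1.0, 8.5]
grip_width: 0.0126
```

```bash
python3 g.py
```

```text
33.5 [ 0.45749644 -0.31558729  0.11801346] [ 3.14114199e+00 -6.69348611e-04  4.43570530e-01] [-1.31  1.39  8.4 ] 0.012988859532297005
travel [-0.0001 -0.      0.    ] twist [0. 0. 0.]
```

The collar is on the rim: 8.4 N at TCP z = 0.118, same as at the grasp. I'll release.

apply_moves([
  {"travel": [0, 0, 0], "twist": [0, 0, 0], "claw": 0.02},
  {"travel": [0, 0, 0], "twist": [0, 0, 0], "claw": 0.03},
  {"travel": [0, 0, 0], "twist": [0, 0, 0], "claw": 0.045},
  {"travel": [0, 0, 0], "twist": [0, 0, 0], "claw": 0.05},
  {"travel": [0, 0, 0], "twist": [0, 0, 0], "claw": 0.05},
])

```text
clock: 34.05
position: [0.4574, -0.3154, 0.1176]
tool_rot: [3.141, -0.0, 0.444]
force: [0.0, 0.8, 0.1]
grip_width: 0.0498
```

Run:
```python
from workcell import bot
from h import *
s=bot.observe();f=bot.grab_frame("wrist");print(s["force"],s["grip_width"],s["position"])
cv2.imwrite("pics/w20.png",f["frame"])
```

```text
[0.04770712 0.79320872 0.07101134] 0.04981412254322525 [ 0.45741516 -0.31544599  0.11758285]
```

View pics/w20.png

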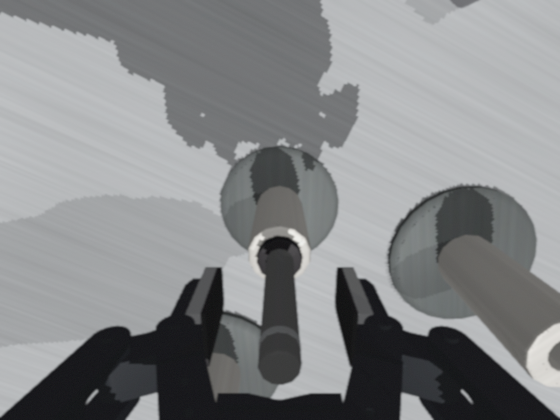

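The stylus stands free, collar at (278,256) on the rim, fingers open either side. I'll withdraw upward.

apply_moves([
  {"travel": [0, 0, -0.01], "twist": [0, 0, 0], "claw": 0.05},
  {"travel": [0, 0, -0.03], "twist": [0, 0, 0], "claw": 0.05},
  {"travel": [0, 0, -0.06], "twist": [0, 0, 0], "claw": 0.05},
  {"travel": [0, 0, -0.09], "twist": [0, 0, 0], "claw": 0.06},
  {"travel": [0, 0, -0.12], "twist": [0, 0, 0], "claw": 0.07},
  {"travel": [0, 0, -0.14], "twist": [0, 0, 0], "claw": 0.08},
  {"travel": [0, 0, -0.14], "twist": [0, 0, 0], "claw": 0.08},
  {"travel": [0, 0, -0.14], "twist": [0, 0, 0], "claw": 0.08},
  {"travel": [0, 0, -0.14], "twist": [0, 0, 0], "claw": 0.08},
])

```text
clock: 35.0
position: [0.4571, -0.3151, 0.2571]
tool_rot: [-3.141, 0.0, 0.444]
force: [0.0, 0.3, -0.5]
grip_width: 0.0798
```

Run:
```python
from workcell import bot
from h import *
for i in range(3): s=bot.observe();f=bot.grab_frame("wrist")
print(s["clock"],s["force"],s["position"],np.abs(s["qd"]).max())
im=f["frame"];cv2.imwrite("pics/w21.png",im)
P=toolT(s)@f["tool_from_camera"]
print("pred top",proj(f,[.4563,-.3164,.171],P),"pred rim",proj(f,[.4563,-.3164,.09],P))
cv2.imwrite("pics/w21z.png",cv2.resize(im[160:250,240:330],(600,600),interpolation=cv2.INTER_CUBIC))
S=bot.grab_frame("side")["frame"];cv2.imwrite("pics/s21.png",S)
# bystander change vs start
a=cv2.imread("pics/side0.png");d=cv2.absdiff(a,S).max(2);
for n,(y0,y1,x0,x1) in dict(centrifuge=(325,415,232,318),rack=(322,398,152,213),tip=(165,206,215,260),pen=(258,272,298,352)).items(): print(n,(d[y0:y1,x0:x1]>40).mean())
```

```text
35.1 [-0.24955286 -0.65707267 -0.36356199] [ 0.45705794 -0.31529286  0.25699737] 0.004393407074935922
pred top [280.03612954 217.22979897] pred rim [279.8274508  187.01378622]
centrifuge 0.06744186046511629
rack 0.0
tip 0.03035230352303523
pen 0.1984126984126984
```

View pics/w21z.png

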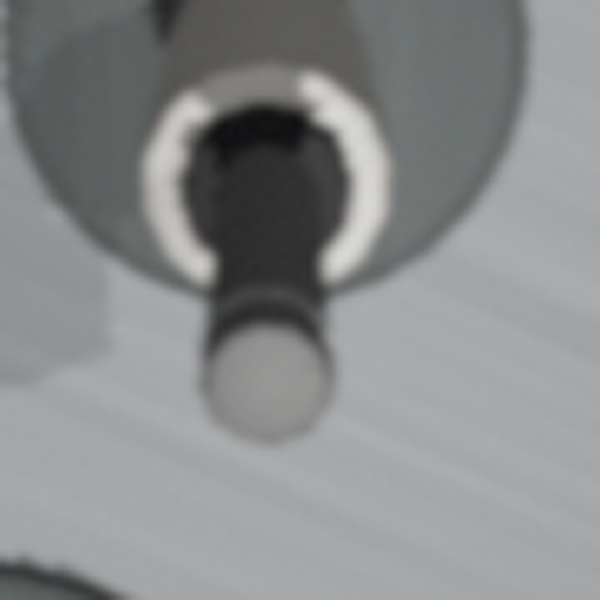

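View pics/s21.png

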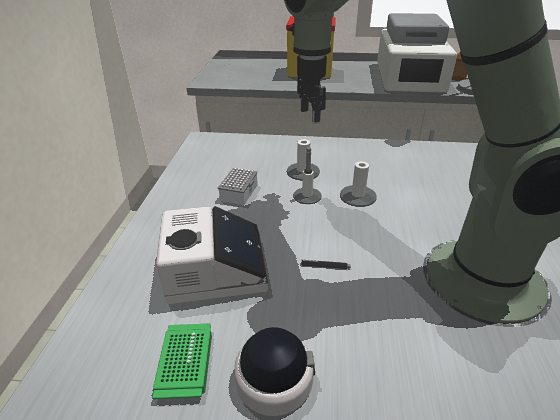

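The stylus stands upright: its top is at (280.2,217.3), against a predicted (280.0,217.2), and the collar is within the rim ring. The pen, rack, tip box and centrifuge are at their starting pixels; the changed pixels are shadow. Handing in.

Run:
```python
from workcell import bot
print(bot.job_done())
```

```text
the job is handed in; nothing more can be done
None
```

I pressed the three targets in order (upper left, upper right, lower middle), put the stylus back in its holder and handed the job in at about 35 s. The hand-in gives no verdict.

| Target | Force above the free reading | Held | Offset from centre | Off square |
|---|---|---|---|---|
| Upper left | about 3.3 N | over 1 s | about 1 mm | 6° |
| Upper right | about 3.1 N | over 1 s | about 1 mm | 6° |
| Lower middle | about 3.4 N | over 1 s | about 1 mm | 9.6° |

- **Force:** readings scatter by about 0.5 N, so each press is judged from averages. The nib started to give at nearly the same depth on all three targets.
- **Angle:** I held the stylus less square than planned because two wrist joints reached their limits at a full 36° tilt. It stayed within the 12° allowed, assuming it sat straight in the gripper, which the pictures supported to about 1°.
- **Stylus:** the collar met the rim at the height where I gripped it. After release, the stylus top appeared within 0.3 pixel of where an upright, centred stylus should be.
- **Bystanders:** all four show at their starting places in the last side view. An automatic comparison flagged changed pixels at the pen, centrifuge and tip box, and by eye these were the arm's shadow. At hand-in the gripper was clear of everything.

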